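# Pack the polling-station kit case

### The job

Pack the polling-station kit: lift the paddle latch of the grey case and swing its lid wide open, past upright, then lay every ink tin that stands on the table flat and fully home in a cavity of its own outline (round tins in round cavities, square tins in square ones; any free one will do). When all are in, swing the lid shut without slamming it and press it down until the latch snaps and the paddle is back at rest; do not disturb the carton, the tape roll or the counter.

Things in the scene. Friction and masses are not known exactly. Their poses are not given: they have to be found in the camera images.
- case: Grey plastic case fixed to the table, 260 deep (own x) x 316 wide (own y) x 65 mm high without lid, walls 6 mm. Origin under its centre; own -x is the front (paddle side, facing about world -y), +x the hinge side. Behind the front wall an empty latch bay, then two black trays, at own x = -22 and +74 mm (which is which varies), top faces 28 mm above the table.
- lid (a joint): Lid angle, rad: 0 shut, 2.1 open against its stop. Plate 260 x 316 x 8 mm, 0.5 kg, on a stiff hinge: stays where left, 3 to 8 N at the front edge lifts it. A hidden pawl holds it shut; it snaps in by itself when the lid is pressed right down with some 5 to 20 N near the front, if the paddle is left free to kick up.
- lid_hinge (a point): Middle of the lid's hinge line, on the case's +x upper rim: 130 mm from the case's origin along own +x, 65 mm above the table. The lid turns about the case's y axis.
- lid_press (a point): Centre of a thin aluminium plate on top of the lid, 175 mm in front of the hinge line, face 10 mm above the lid's underside: a good place to press the lid down. Moves with the lid.
- paddle (a joint): Angle of the paddle handle on the lid, rad: 0 at rest, grows as its free end is lifted, stop at 0.6. Spring return, 1 to 4 N at the free end. Above about 0.3 the pawl is withdrawn and the lid can be raised; pulling on beyond the stop lifts the lid too.
- paddle_grip (a point): Centre of the paddle plate (40 mm along the case's y, 9 mm thick), 12 mm from its free end, 63 mm in front of its pivot; pivot line parallel to the case's y, 220 mm in front of the hinge, 22 mm above the lid's underside. The free end juts 35 mm past the lid: fingers from above can straddle its sides, it turns between them. Points up when the lid is open.
- round_tin1: Plain steel stamp-ink tin standing on its flat bottom. Round, 60 mm across, 32 mm high. Origin at the centre of its underside, z up. 100 g give or take. May be absent. Starts on the open table on the robot's right.
- round_tin2: Plain steel stamp-ink tin standing on its flat bottom. Round, 60 mm across, 32 mm high. Origin at the centre of its underside, z up. 100 g give or take. May be absent. Starts on the open table on the robot's right.
- round_tin3: Plain steel stamp-ink tin standing on its flat bottom. Round, 60 mm across, 32 mm high. Origin at the centre of its underside, z up. 100 g give or take. May be absent. Starts on the open table on the robot's right.
- square_tin1: Plain steel stamp-ink tin standing on its flat bottom. Square, 50 x 50 mm (sides along own x and y), 32 mm high. Origin at the centre of its underside, z up. 100 g give or take. May be absent. Starts on the open table on the robot's right.
- square_tin2: Plain steel stamp-ink tin standing on its flat bottom. Square, 50 x 50 mm (sides along own x and y), 32 mm high. Origin at the centre of its underside, z up. 100 g give or take. May be absent. Starts on the open table on the robot's right.
- square_tin3: Plain steel stamp-ink tin standing on its flat bottom. Square, 50 x 50 mm (sides along own x and y), 32 mm high. Origin at the centre of its underside, z up. 100 g give or take. May be absent. Starts on the open table on the robot's right.
- round_tray_hole0 (a point): Centre of the mouth (level with the tray's top face) of a round cavity, 64 mm across, 10 mm deep, 2 mm chamfer; it lies at own y = -90 mm of the case. Axes as the case.
- square_tray_hole0 (a point): Centre of the mouth (level with the tray's top face) of a square cavity, 54 x 54 mm, sides along the case's axes, 10 mm deep, 2 mm chamfer; it lies at own y = -90 mm of the case. Axes as the case.
- round_tray_hole1 (a point): Centre of the mouth (level with the tray's top face) of a round cavity, 64 mm across, 10 mm deep, 2 mm chamfer; it lies at own y = 0 mm of the case. Axes as the case.
- square_tray_hole1 (a point): Centre of the mouth (level with the tray's top face) of a square cavity, 54 x 54 mm, sides along the case's axes, 10 mm deep, 2 mm chamfer; it lies at own y = 0 mm of the case. Axes as the case.
- round_tray_hole2 (a point): Centre of the mouth (level with the tray's top face) of a round cavity, 64 mm across, 10 mm deep, 2 mm chamfer; it lies at own y = +90 mm of the case. Axes as the case.
- square_tray_hole2 (a point): Centre of the mouth (level with the tray's top face) of a square cavity, 54 x 54 mm, sides along the case's axes, 10 mm deep, 2 mm chamfer; it lies at own y = +90 mm of the case. Axes as the case.
- carton: Bystander: small red carton 70 x 150 x 45 mm, origin under its centre.
- tape: Bystander: roll of clear tape 64 mm across, 19 mm high, lying flat, origin under its centre.
- clicker: Bystander: black hand stamp-counter 50 x 110 x 28 mm, origin under its centre.

How it is judged:
By the outcome, as a careful person would: the job done as asked, in the order asked, and still so for the second after the job is handed in, with the robot touching nothing.
Of round_tin1, round_tin2, round_tin3, square_tin1, square_tin2, square_tin3 only 3 to 5 are there at a start; the rules pass over those that are not, and their reading is None.
At some moment in a run one of round_tin1, round_tin2, round_tin3, square_tin1, square_tin2, square_tin3 may be knocked a few centimetres aside while the robot is not near it.
Once in a run the grip may slacken for a moment while it holds something.
It also fails if it takes over 210 s, if anything falls off the work surface, if the arm or the gripper's body presses on something with over 40 N, if the wrist force passes 120 N, or if a joint passes its speed limit or range.

### The arm

A 7-joint arm with a two-finger parallel gripper is mounted at the origin on the work surface. World frame = base frame: x ahead of the robot, y to its left, z up, the work surface at z = 0. Lengths are in m, angles in rad, forces in N, time in s.
With the tool pointing down it reaches from about 0.425 to 1.025 m from the base axis. Payload 9.4 kg.
Tool frame: the origin (TCP) lies at the very end of the fingers, on their centre line; the grasp point (between the pads) lies 19 mm behind it; z points along the fingers, y is the line along which they close (so a half turn about z gives the same grasp; the last joint's range is limited). The gripper opens to 93 mm and grips with 3 to 60 N. Pads are 15 mm wide; open, the fingers measure 128 mm over their backs; the gripper's body (75 mm by 188 mm) begins 65 mm behind the grasp point.
Start: joints at [-1.29, 0.599, -0.003, 1.599, 0.002, 0.943, -0.08], TCP at [0.254, 0.679, 0.219] pointing down, gripper open.
Joint ranges: [-2.57, 2.57], [-0.35, 1.97], [-1.29, 1.29], [0.11, 2.56], [-1.05, 4.19], [0.11, 1.86], [-2.63, 2.63]. Speed limits (rad/s): [2.22, 2.22, 3.01, 3.01, 3.14, 3.14, 3.14].

### API

Orientations are given as a unit quaternion [w, x, y, z].
In Python, from workcell import env gives the robot as it stands.
- The arm moves only by the shell command python3 -m inch 'ROWS'. ROWS is JSON, a list of rows, each a list of 3 entries, a list of its own where there are three numbers: the finger opening in mm, from 0 to 93, then the shift along the tool's x, y, z scaled (see below), then the turn, a rotation vector about the tool's x, y, z scaled (see below). A call has 1 to 5 rows; each row is the pose to reach, as a shift and turn from the pose commanded when the call began, along the tool's axes at that moment, turning the shorter way round; what a row does not reach only later rows make up. The controller multiplies each number of a shift by 0.75 m and each number of a turn by 2 pi rad. A row lasts 1/8 s, in which the tool goes at most 62.5 mm and 10.7 degrees, less where a joint would pass 70% of its speed; a pose out of reach is approached as far as the arm can. A call with a number of a shift or a turn outside -1 to 1 is refused whole. A call with a gripper value outside its range is refused whole. The fingers move at their own pace and stop on an object; the grip force is fixed at half the most. Time passes only in rows, so rows that repeat a pose let the fingers close. It gives the time, the measured TCP pose, the force, the opening and the grip force at its end, in the units of the state.
- env.get_state(): the state, without advancing time (a new reading comes with each control period).
- env.read_camera(name): name is "scene" or "top" or "wrist"; returns (picture, depth): 384x512x3 uint8, red, green, blue; 384x512 float32, m along the optical axis (not along the pixel's ray), 0 where there is no reading.
- env.camera_params(name): a dict with "intrinsics" (3x3 intrinsics, pixels), "distortion" ([k1, k2, p1, p2, k3] as OpenCV has them; the pictures are not rectified), "rvec" (rotation vector, rad) and "tvec" (3), from world to camera coordinates, as OpenCV has them. Camera axes: x right, y down, z forward; pixel columns grow to the right and rows downward; lengths in m; the calibration is good to about 2 mm. A picture is of the moment at which its call begins: read the wrist's pose just before it. camera_params takes no time and is no camera call; for the wrist camera it gives the pose at the moment of the call.
- env.sign_off(): hands the job in; it is judged then, once.
Trained networks look in the newest picture that a camera, given by its name, has taken for a name from the list of things; names that differ only in an ending like _2 or _b are one class to them, and where a whole thing is asked for, a point or a joint stands for the part that bears it (a point fixed in the world has none). Each returns a list of dicts, best first, with "confidence" (0 to 1); they miss things now and then, are a little off and sometimes report something else, mostly with a low value. They report only what shows in the picture. A call takes as long as a camera call.
- env.spot_in(camera, name): "centre" ([x, y, z] in m, in world coordinates, good to about 4 mm: the middle of the surface that is visible of it).
The state is a dict: "time": time; "q": joint angles; "joint_vel": joint speeds; "joint_efforts": joint torques, N m; "tool_pos": TCP position; "tool_rot": TCP orientation; "ft_force": force on the tool from outside, world axes, zero at the start; "wrist_torque": the same for the moment, N m; "opening": opening from 0.0 (shut) to 1.0 (fully open); "grasp_force": force on a finger pad.
Only numpy, scipy, OpenCV 4.12 (cv2) and the standard library are available. Lean on these libraries where they do the work, as an engineer would, in place of code of your own. Each camera call takes 0.05 s, during which the arm holds its last target. There are 200 camera calls.

## Working session

There is one attempt and no reset: what is moved stays moved. The work goes in short steps, Python scripts to look and compute and a shell command to move; the robot and the scene stay as the last step left them, time stands still between calls to the robot, and variables do not carry over. Pictures are saved under pics/ and viewed, at most 14 in all, crops included, and the job is handed in when it is done.

```bash
ls; mkdir -p pics; python3 - <<'E'
from workcell import env
import cv2, numpy as np
s=env.get_state(); print(s['time'],s['tool_pos'],s['tool_rot'],s['opening'])
ims=[]
for c in ("scene","top"):
    p,d=env.read_camera(c); ims.append(p)
    cv2.imwrite(f"pics/a_{c}.png",p[:,:,::-1]); np.save(f"/tmp/{c}.npy",d)
    for n in ("paddle_grip","lid_press","lid_hinge","case","round_tin1","square_tin1","carton","tape","clicker"):
        print(c,n,[(np.round(r['centre'],3).tolist(),round(r['confidence'],2)) for r in env.spot_in(c,n)][:5])
E
```

```text
pics
0.0 [0.25376122 0.67862163 0.21775684] [-5.82773406e-05  1.77949130e-01  9.84039378e-01 -7.78461783e-04] 1.001934742804715
scene paddle_grip [([0.534, 0.027, 0.09], 0.86), ([0.576, -0.129, 0.029], 0.56)]
scene lid_press [([0.567, 0.147, 0.072], 0.74)]
scene lid_hinge [([0.566, 0.152, 0.074], 0.67)]
scene case [([0.592, 0.146, 0.068], 0.76)]
scene round_tin1 [([0.578, -0.253, 0.032], 0.98), ([0.578, -0.373, 0.034], 0.91), ([0.444, -0.369, 0.035], 0.62)]
scene square_tin1 [([0.576, -0.132, 0.03], 0.92), ([0.444, -0.241, 0.034], 0.9), ([0.577, -0.372, 0.032], 0.37)]
scene carton [([0.796, -0.102, 0.043], 0.58)]
scene tape [([0.336, -0.234, 0.014], 0.71), ([0.535, 0.026, 0.092], 0.23)]
scene clicker [([0.734, -0.328, 0.028], 0.88), ([0.57, 0.149, 0.072], 0.59)]
top paddle_grip [([0.528, 0.023, 0.093], 0.9)]
top lid_press [([0.534, 0.146, 0.072], 0.86)]
top lid_hinge [([0.537, 0.146, 0.072], 0.91), ([0.533, 0.021, 0.09], 0.71)]
top case [([0.536, 0.148, 0.075], 0.84), ([0.57, -0.26, 0.032], 0.57)]
top round_tin1 [([0.559, -0.369, 0.034], 0.77), ([0.426, -0.371, 0.029], 0.7), ([0.572, -0.262, 0.033], 0.67)]
top square_tin1 [([0.432, -0.242, 0.034], 0.96), ([0.563, -0.134, 0.033], 0.59)]
top carton [([0.769, -0.101, 0.046], 0.71), ([0.533, 0.144, 0.072], 0.2)]
top tape [([0.334, -0.241, 0.019], 0.72)]
top clicker [([0.722, -0.329, 0.03], 0.57)]
```

View pics/a_top.png

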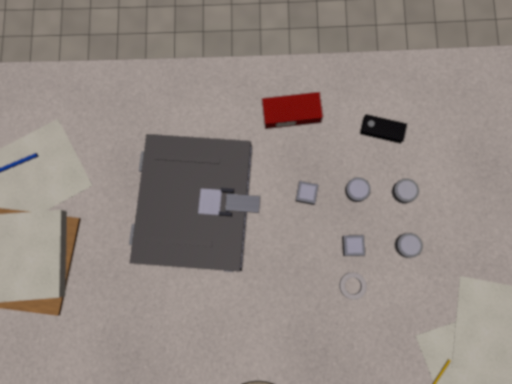

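View pics/a_scene.png

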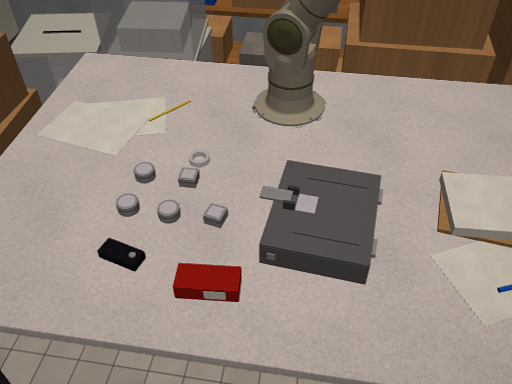

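The top view shows three round tins (358,189), (406,190), (409,245), two square tins (307,193), (354,245), the case centred at (192,203) with its paddle at (243,203), the carton, tape and counter. Next I'll fit the poses from depth.

```bash
cat > h.py <<'E'
from workcell import env
import cv2, numpy as np
from scipy.spatial.transform import Rotation as R
def cloud(c):
    P=env.camera_params(c); p,d=env.read_camera(c)
    return p,d,pts(P,d)
def pts(P,d):
    h,w=d.shape; u,v=np.meshgrid(np.arange(w),np.arange(h))
    n=cv2.undistortPoints(np.stack([u,v],-1).reshape(-1,1,2).astype(float),P['intrinsics'],np.array(P['distortion'])).reshape(h,w,2)
    X=np.dstack([n*d[...,None],d])-np.array(P['tvec']).ravel()
    X=X@cv2.Rodrigues(np.array(P['rvec'],float))[0]
    X[d==0]=np.nan
    return X
def blobs(X,lo,hi,box,minpx=30):
    m=(X[...,2]>lo)&(X[...,2]<hi)&(X[...,0]>box[0])&(X[...,0]<box[1])&(X[...,1]>box[2])&(X[...,1]<box[3])
    n,l,st,_=cv2.connectedComponentsWithStats(m.astype(np.uint8),connectivity=4)
    for i in range(1,n):
        if st[i,4]<minpx: continue
        q=X[l==i]; r=cv2.minAreaRect((q[:,:2]*1000).astype(np.float32))
        print(st[i,4],'rect c',np.round(r[0],1),'size',np.round(r[1],1),'ang',round(r[2],1),'z',np.round(np.percentile(q[:,2],[5,50,95]),4))
def plan(pos,xdir=None,quat=None):
    """tool target with z down, tool-x along world angle xdir(deg); print shift/turn numbers"""
    s=env.get_state(); T=R.from_quat(np.roll(s['tool_rot'],-1)); 
    G=T if xdir is None and quat is None else quat if quat is not None else R.from_euler('z',xdir,degrees=True)*R.from_euler('x',180,degrees=True)
    print('shift',np.round(T.inv().apply(np.array(pos)-s['tool_pos'])/.75,4),'turn',np.round((T.inv()*G).as_rotvec()/(2*np.pi),4),'dist',np.linalg.norm(np.array(pos)-s['tool_pos']))
def st():
    s=env.get_state();T=R.from_quat(np.roll(s['tool_rot'],-1))
    print(round(s['time'],2),np.round(s['tool_pos'],4),'euler xdir',np.round(np.degrees(np.arctan2(T.as_matrix()[1,0],T.as_matrix()[0,0])),1),'z',np.round(T.as_matrix()[:,2],3),'F',np.round(s['ft_force'],1),'open',round(s['opening'],3),'q',np.round(s['q'],2))
E
python3 - <<'E'
from h import *
for c in ("top","scene"):
    P=env.camera_params(c);X=pts(P,np.load(f"/tmp/{c}.npy")); print(c, 'campos',-cv2.Rodrigues(np.array(P['rvec']))[0].T@np.array(P['tvec']).ravel())
    print('table z',np.nanmedian(X[...,2]))
    print('lid');blobs(X,.067,.08,(.3,.8,-.05,.4),200)
    print('paddle');blobs(X,.083,.11,(.4,.7,-.1,.2),15)
    print('tins');blobs(X,.025,.04,(.35,.68,-.45,-.06),20)
    print('others');blobs(X,.012,.06,(.2,.95,-.45,-.05),20)
st()
E
```

```text
top campos [ 0.39099735 -0.04900513  1.05290397]
table z -0.0001919269855918308
lid
13646 rect c [541.4 147.9] size [261.8 318. ] ang 84.5 z [0.07   0.073  0.0766]
paddle
702 rect c [531.   29.5] size [93.2 64.9] ang 84.5 z [0.0879 0.0915 0.0976]
tins
457 rect c [ 567.1 -259.2] size [57.  57.3] ang 43.2 z [0.0284 0.0318 0.0348]
465 rect c [ 561.4 -375.6] size [58. 58.] ang 33.4 z [0.0277 0.0315 0.0347]
405 rect c [ 561.9 -133.3] size [49.9 50.4] ang 77.8 z [0.0284 0.0319 0.0347]
533 rect c [ 427.1 -372.7] size [59.9 59.6] ang 89.0 z [0.0282 0.0317 0.0349]
432 rect c [ 428.3 -241.3] size [50.4 48.1] ang 89.1 z [0.0287 0.032  0.0352]
others
1504 rect c [ 778.7 -112.1] size [ 71.4 129.9] ang 4.5 z [0.0239 0.0439 0.0472]
875 rect c [ 723.8 -333.4] size [108.7  51.1] ang 74.1 z [0.0195 0.0269 0.0306]
486 rect c [ 567.  -259.2] size [57.4 57.4] ang 44.1 z [0.0239 0.0317 0.0348]
502 rect c [ 561.2 -375.3] size [58.2 58.6] ang 33.1 z [0.0218 0.0313 0.0346]
420 rect c [ 561.9 -133.2] size [50.1 50.4] ang 77.8 z [0.0265 0.0318 0.0347]
570 rect c [ 427.1 -372.7] size [59.9 59.6] ang 89.0 z [0.0
[... 884 characters left out ...]
0.0188 0.0231]
328 rect c [ 429.  -372.6] size [62.6 59. ] ang 11.6 z [0.0148 0.0322 0.0366]
323 rect c [ 432.3 -240.5] size [52.9 60.4] ang 89.8 z [0.0145 0.0315 0.036 ]
384 rect c [ 562.6 -376.5] size [62.  58.6] ang 55.4 z [0.0159 0.032  0.0359]
395 rect c [ 570.7 -258.7] size [58.4 59.7] ang 84.4 z [0.0161 0.032  0.036 ]
389 rect c [ 562.4 -132.4] size [52.9 56.9] ang 77.9 z [0.0141 0.0316 0.0355]
866 rect c [ 728.3 -333. ] size [111.8  52.3] ang 75.1 z [0.0155 0.0282 0.0319]
1795 rect c [ 781.5 -112.3] size [ 74.7 128.9] ang 4.5 z [0.0197 0.045  0.0482]
1.0 [0.2539 0.6791 0.2186] euler xdir 159.5 z [ 0.  0. -1.] F [-0.7 -0.8 -0. ] open 0.999 q [-1.29  0.6  -0.    1.6   0.    0.94 -0.08]
```

```bash
cat >> h.py <<'E'
C=np.array([.5425,.148]); a=np.radians(84.5); EX=np.array([np.cos(a),np.sin(a)]); EY=np.array([-np.sin(a),np.cos(a)])
def own(x,y,z): return np.append(C+x*EX+y*EY,z)
E
python3 - <<'E'
from h import *
plan(own(-.153,0,.20),84.5)
E
```

```text
shift [-0.6611 -0.7257  0.0249] turn [0.     0.     0.2084] dist 0.7364835373876846
```

```bash
python3 -m inch '[[93,[-0.661,-0.726,0.025],[0,0,0.208]],[93,[-0.661,-0.726,0.025],[0,0,0.208]],[93,[-0.661,-0.726,0.025],[0,0,0.208]],[93,[-0.661,-0.726,0.025],[0,0,0.208]],[93,[-0.661,-0.726,0.025],[0,0,0.208]]]'; python3 - <<'E'
from h import *
st(); plan(own(-.153,0,.20),84.5)
E
```

```text
time: 1.62
tool_pos: [0.3707, 0.3873, 0.211]
tool_rot: [0.0, 0.606, 0.796, 0.0]
ft_force: [1.7, -0.3, 0.1]
opening: 1.002
grasp_force: 0.0
1.62 [0.3707 0.3873 0.211 ] euler xdir 105.4 z [ 0.001  0.001 -1.   ] F [ 1.7 -0.3  0.1] open 1.002 q [-1.1   0.39  0.26  2.05 -0.15  0.71 -0.48]
shift [-0.5591  0.063   0.0144] turn [ 0.0001 -0.0001  0.0582] dist 0.42212635598892456
```

```bash
python3 -m inch '[[93,[-0.559,0.063,0.014],[0,0,0.058]],[93,[-0.559,0.063,0.014],[0,0,0.058]],[93,[-0.559,0.063,0.014],[0,0,0.058]],[93,[-0.559,0.063,0.014],[0,0,0.058]],[93,[-0.559,0.063,0.014],[0,0,0.058]]]'; python3 - <<'E'
from h import *
st(); plan(own(-.153,0,.20),84.5)
E
```

```text
time: 2.25
tool_pos: [0.4889, 0.0982, 0.2032]
tool_rot: [0.0, 0.738, 0.675, 0.001]
ft_force: [0.3, 0.4, 0.0]
opening: 0.999
grasp_force: 0.0
2.25 [0.4889 0.0982 0.2032] euler xdir 84.9 z [ 0.001  0.    -1.   ] F [0.3 0.4 0. ] open 0.999 q [-0.59  0.37  0.37  2.14 -0.22  0.66 -0.16]
shift [-0.1316  0.0638  0.0043] turn [ 0.0001 -0.0001  0.0012] dist 0.1097221977252665
```

```bash
python3 -m inch '[[93,[-0.11,0.05,0],[0,0,0]],[93,[-0.11,0.05,0],[0,0,0]],[93,[-0.11,0.05,0],[0,0,0]],[93,[-0.11,0.05,0],[0,0,0]],[93,[-0.11,0.05,0],[0,0,0]]]' >/dev/null; python3 - <<'E'
from h import *
st(); plan(own(-.153,0,.20),84.5)
p,d,X=cloud("wrist"); cv2.imwrite("pics/w1.png",p[:,:,::-1])
P=env.camera_params("wrist");print(-cv2.Rodrigues(np.array(P['rvec']))[0].T@np.array(P['tvec']).ravel())
blobs(X,.083,.11,(.4,.7,-.1,.2),50)
print(env.spot_in("wrist","paddle_grip"))
E
```

```text
2.88 [0.5178 0.0159 0.2029] euler xdir 85.0 z [-0.  0. -1.] F [-0.5 -0.1 -0.2] open 1.001 q [-0.41  0.39  0.37  2.1  -0.22  0.68  0.02]
shift [-0.0257  0.0156  0.0038] turn [-0.     -0.0001  0.0015] dist 0.02273147701255566
[0.52362247 0.08163519 0.37000743]
5311 rect c [530.9  29.9] size [92.8 63.6] ang 84.9 z [0.091  0.0925 0.0983]
[{'centre': [0.5315, 0.0278, 0.0968], 'confidence': 0.93}, {'centre': [0.5354, 0.0971, 0.0751], 'confidence': 0.59}]
```

View pics/w1.png

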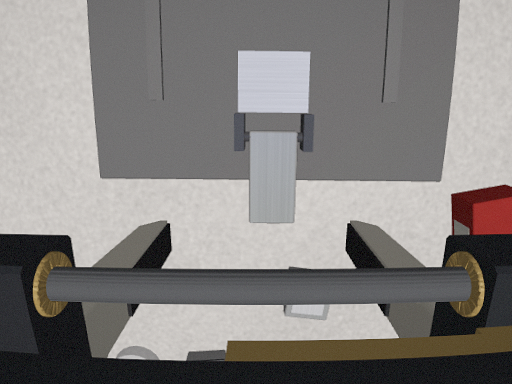

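The wrist view shows the paddle at columns 248–297, free end at row 222, matching the fitted pose. Moving down to straddle and grip it.

```bash
python3 -m inch '[[93,[-0.026,0.0156,0.004],[0,0,0.0015]],[93,[-0.026,0.0156,0.05],[0,0,0.0015]],[93,[-0.026,0.0156,0.13],[0,0,0.0015]],[93,[-0.026,0.0156,0.178],[0,0,0.0015]],[93,[-0.026,0.0156,0.178],[0,0,0.0015]]]' >/dev/null;  python3 -m inch '[[93,[0,0,0],[0,0,0]],[20,[0,0,0],[0,0,0]],[20,[0,0,0],[0,0,0]],[20,[0,0,0],[0,0,0]],[20,[0,0,0],[0,0,0]]]' >/dev/null;python3 -m inch '[[20,[0,0,0],[0,0,0]],[20,[0,0,0],[0,0,0]]]'; python3 - <<'E'
from h import *
st(); plan(own(-.153,0,.07),84.5)
H=np.array([130,65.])
print("paddle lift then arc, shifts from here /.75 (x, z)")
s=env.get_state();
for pa,th in [(.2,0),(.4,0),(.6,0)]+[(.62,np.radians(k)) for k in range(8,117,8)]:
    l=np.array([-220-63*np.cos(pa),22+63*np.sin(pa)]); c,sn=np.cos(th),np.sin(th)
    g=H+np.array([l[0]*c+l[1]*sn,-l[0]*sn+l[1]*c]); d=(g-[-153,87])/750
    print(pa,round(np.degrees(th)),np.round([d[0],-d[1]],3), g)
E
```

```text
time: 4.47
tool_pos: [0.5276, -0.0062, 0.0693]
tool_rot: [-0.0, 0.741, 0.671, -0.0]
ft_force: [0.1, 0.2, 1.1]
opening: 0.426
grasp_force: 30.0
4.47 [ 0.5276 -0.0062  0.0693] euler xdir 84.4 z [-0.001  0.    -1.   ] F [0.1 0.2 1.1] open 0.426 q [-0.26  0.61  0.24  2.18 -0.36  0.39  0.17]
shift [ 0.0025  0.0001 -0.0009] turn [-0.0002  0.     -0.0004] dist 0.0020175202215550934
paddle lift then arc, shifts from here /.75 (x, z)
0.2 0 [ 0.002 -0.017] [-151.7441944    99.51616784]
0.4 0 [ 0.007 -0.033] [-148.02684262  111.53335557]
0.6 0 [ 0.015 -0.047] [-141.99614374  122.57247582]
0.62 8 [ 0.03  -0.098] [-130.47804999  160.78896468]
0.62 16 [ 0.051 -0.145] [-114.61184826  196.10829101]
0.62 24 [ 0.079 -0.189] [-93.98455515 228.87574359]
0.62 32 [ 0.112 -0.229] [-68.99765745 258.45354123]
0.62 40 [ 0.15  -0.263] [-40.1374967  284.26598573]
0.62 48 [ 0.193 -0.292] [ -7.96580311 305.81066724]
0.62 56 [ 0.24  -0.314] [ 26.89123791 322.66824302]
0.62 64 [ 0.289 -0.33 ] [ 63.75517369 334.51059955]
0.62 72 [ 0.34  -0.339] [101.90848967 341.10723882]
0.62 80 [ 0.391 -0.34 ] [140.60857494 342.32976476]
0.62 88 [ 0.443 -0.335] [179.10217637 338.15438228]
0.62 96 [ 0.493 -0.322] [216.64005979 328.66236046]
0.62 104 [ 0.541 -0.303] [252.49159299 314.03845071]
0.62 112 [ 0.585 -0.277] [285.95896667 294.56729078]
```

```bash
python3 -m inch '[[20,[0.002,0,-0.017],[0,0,0]],[20,[0.007,0,-0.033],[0,0,0]],[20,[0.015,0,-0.047],[0,0,0]],[20,[0.015,0,-0.047],[0,0,0]],[20,[0.021,0,-0.073],[0,0,0]]]';  python3 -m inch '[[20,[0.009,0,-0.025],[0,0,0]],[20,[0.019,0,-0.05],[0,0,0]],[20,[0.03,0,-0.072],[0,0,0]],[20,[0.03,0,-0.072],[0,0,0]]]'; python3 -c "
from h import *; st()"
```

```text
time: 5.1
tool_pos: [0.529, 0.0094, 0.1236]
tool_rot: [-0.0, 0.741, 0.671, -0.001]
ft_force: [-0.4, -1.7, -7.6]
opening: 0.427
grasp_force: 30.0
time: 5.6
tool_pos: [0.5313, 0.0312, 0.1792]
tool_rot: [0.0, 0.741, 0.671, -0.0]
ft_force: [-3.6, -5.7, 4.8]
opening: 0.431
grasp_force: 30.0
5.6 [0.5313 0.0312 0.1792] euler xdir 84.4 z [-0.    -0.001 -1.   ] F [-3.6 -5.7  4.8] open 0.431 q [-0.44  0.44  0.38  2.1  -0.27  0.65  0.02]
```

```bash
python3 - <<'E'
from h import *
st()
p,d,X=cloud("scene"); cv2.imwrite("pics/s2.png",p[:,:,::-1])
st()
E
```

```text
5.6 [0.5313 0.0312 0.1792] euler xdir 84.4 z [-0.    -0.001 -1.   ] F [-3.6 -5.7  4.8] open 0.431 q [-0.44  0.44  0.38  2.1  -0.27  0.65  0.02]
5.65 [0.5313 0.0311 0.179 ] euler xdir 84.3 z [-0.    -0.001 -1.   ] F [-4.9 -4.8  4.5] open 0.426 q [-0.43  0.44  0.38  2.1  -0.27  0.64  0.02]
```

View pics/s2.png

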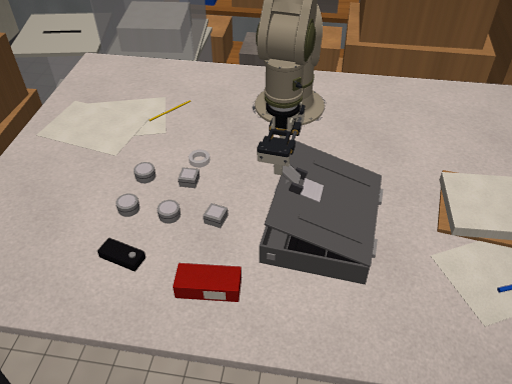

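The picture shows the lid raised some 16° with the paddle held at (292,172); continuing the arc.

```bash
python3 -m inch '[[20,[0.028,0,-0.044],[0,0,0]],[20,[0.061,0,-0.084],[0,0,0]],[20,[0.099,0,-0.118],[0,0,0]],[20,[0.142,0,-0.147],[0,0,0]],[20,[0.189,0,-0.169],[0,0,0]]]'|grep -E 'pos|force|opening';  python3 -m inch '[[20,[0.049,0,-0.016],[0,0,0]],[20,[0.1,0,-0.025],[0,0,0]],[20,[0.151,0,-0.026],[0,0,0]],[20,[0.203,0,-0.021],[0,0,0]],[20,[0.253,0,-0.008],[0,0,0]]]'|grep -E 'pos|force|opening'; python3 -m inch '[[20,[0.024,0,0.009],[0,0,0]],[20,[0.048,0,0.019],[0,0,0]],[20,[0.07,0,0.031],[0,0,0]],[20,[0.092,0,0.045],[0,0,0]],[20,[0.092,0,0.045],[0,0,0]]]'|grep -E 'time|pos|force|opening'
python3 - <<'E'
from h import *
p,d,X=cloud("scene"); cv2.imwrite("pics/s3.png",p[:,:,::-1])
st()
E
```

```text
tool_pos: [0.5447, 0.1714, 0.3058]
ft_force: [-1.1, -7.2, 0.2]
opening: 0.426
grasp_force: 30.0
tool_pos: [0.5649, 0.364, 0.3118]
ft_force: [1.1, -0.4, 0.0]
opening: 0.217
grasp_force: 0.0
time: 7.52
tool_pos: [0.5704, 0.4316, 0.2756]
ft_force: [-0.5, 0.0, -0.0]
opening: 0.217
grasp_force: 0.0
7.58 [0.571  0.4305 0.2764] euler xdir 84.4 z [-0.001 -0.001 -1.   ] F [-0.1 -0.   0. ] open 0.217 q [-0.96  0.56  0.39  1.58 -0.23  1.05 -0.61]
```

View pics/s3.png

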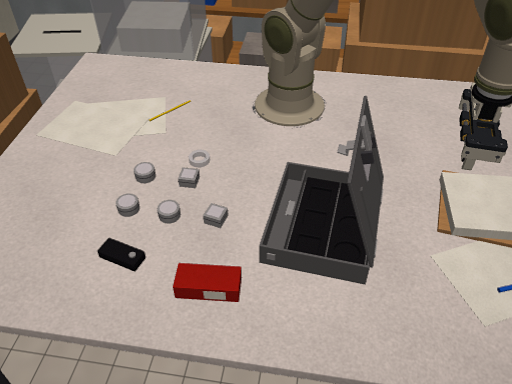

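```bash
python3 - <<'E'
from h import *
p,d,X=cloud("scene")
L=X-np.append(C,0); O=np.dstack([L[...,:2]@EX,L[...,:2]@EY,X[...,2]])
for (u,v) in [(345,150),(341,150),(366,110),(368,130),(370,150),(375,170),(366,150),(362,170),(372,190),(365,220),(380,190),(374,230)]:
    print(u,v,np.round(O[v,u]*1000),p[v,u])
m=(O[...,2]>.1)&(abs(O[...,1])<.17)&(O[...,0]<.3)&(O[...,0]>-.2)
q=O[m]; 
for z in np.arange(.1,.36,.025):
    w=q[abs(q[:,2]-z)<.012]
    if len(w): print(round(z,3),len(w),np.round(np.percentile(w[:,0],[5,50,95])*1000))
cv2.imwrite("pics/s3c.png",cv2.resize(p[80:290,240:400,::-1],None,fx=2.8,fy=2.8))
E
```

```text
345 150 [ 31.  -5. 268.] [118 112 111]
341 150 [ 22.  -8. 268.] [138 132 130]
366 110 [ 61. 114. 300.] [57 55 55]
368 130 [ 72.   5. 323.] [89 86 83]
370 150 [ 84. -16. 287.] [76 73 73]
375 170 [108.  70. 160.] [59 57 56]
366 150 [ 76. -20. 289.] [82 79 77]
362 170 [ 75. -47. 254.] [59 56 54]
372 190 [107.  -5. 161.] [58 56 56]
365 220 [ 100. -128.  183.] [59 57 56]
380 190 [131.  76.  92.] [56 54 53]
374 230 [127. -75. 101.] [58 56 55]
0.1 136 [121. 125. 129.]
0.125 270 [114. 119. 124.]
0.15 282 [106. 111. 115.]
0.175 288 [ 98. 103. 107.]
0.2 253 [89. 94. 99.]
0.225 230 [81. 86. 91.]
0.25 257 [72. 77. 82.]
0.275 566 [21. 68. 96.]
0.3 589 [ 51.  63. 287.]
0.325 255 [50. 55. 75.]
0.35 106 [ 55.  62. 273.]
```

View pics/s3c.png

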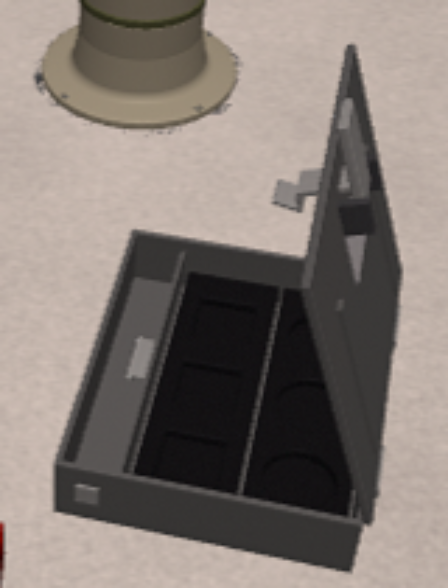

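The crop shows the lid at about 71° (grip slipped late); the square cavities are in the front tray, the round ones in the back. I'll push the lid's underside back with the closed fingers.

```bash
python3 -m inch '[[0,[0,-0.093,-0.17],[0,0,0]],[0,[0,-0.093,-0.17],[0,0,0]],[0,[0,-0.093,-0.17],[0,0,0]],[0,[-0.2,-0.093,-0.17],[0,0,0]],[0,[-0.345,-0.093,-0.17],[0,0,0]]]'|grep -E 'pos|force'; python3 -m inch '[[0,[-0.1,0,0],[0,0,0]]]'>/dev/null; python3 - <<'E'
from h import *
st();plan(own(.025,.07,.28),84.5)
E
```

```text
tool_pos: [0.4893, 0.3108, 0.4045]
ft_force: [1.1, -1.1, 0.3]
grasp_force: 0.0
8.38 [0.483  0.2478 0.4045] euler xdir 84.3 z [ 0. -0. -1.] F [0.1 0.  0.1] open 0.006 q [-0.95  0.21  0.47  1.79 -0.11  1.17 -0.55]
shift [-0.0915 -0.0014  0.166 ] turn [ 0.      0.     -0.0005] dist 0.14217964777740577
```

```bash
python3 -m inch '[[0,[0,0,0],[0,0,0]],[0,[0,0,0],[0,0,0]]]'>/dev/null; python3 - <<'E'
from h import *
st();plan(own(.025,.07,.28),84.5)
E
```

```text
8.62 [0.4834 0.2507 0.4048] euler xdir 84.3 z [ 0.     0.001 -1.   ] F [-0.6  0.4  1.3] open 0.008 q [-0.95  0.22  0.47  1.78 -0.11  1.17 -0.55]
shift [-0.0955 -0.0015  0.1664] turn [ 0.     -0.0001 -0.0005] dist 0.14389911571693584
```

```bash
python3 -m inch '[[0,[-0.08,0,0],[0,0,0]],[0,[-0.096,0,0.03],[0,0,0]],[0,[-0.096,0,0.1],[0,0,0]],[0,[-0.096,0,0.166],[0,0,0]],[0,[-0.096,0,0.166],[0,0,0]]]'|grep -E 'pos|force'; python3 -m inch '[[0,[0.04,0,0],[0,0,0]],[0,[0.08,0,0],[0,0,0]],[0,[0.12,0,0],[0,0,0]],[0,[0.16,0,0],[0,0,0]],[0,[0.19,0,0],[0,0,0]]]'|grep -E 'pos|force'; python3 -m inch '[[0,[0.03,0,0],[0,0,0]],[0,[0.055,0,0],[0,0,0]],[0,[0.08,0,0],[0,0,0]],[0,[0.08,0,0],[0,0,0]]]'|grep -E 'pos|force';  python3 -m inch '[[0,[-0.04,0,-0.04],[0,0,0]],[0,[-0.08,0,-0.12],[0,0,0]],[0,[-0.08,0,-0.12],[0,0,0]]]'|grep -E 'pos|force';python3 - <<'E'
from h import *
st()
p,d,X=cloud("scene"); cv2.imwrite("pics/s4.png",p[:,:,::-1])
L=X-np.append(C,0); O=np.dstack([L[...,:2]@EX,L[...,:2]@EY,X[...,2]])
m=(O[...,2]>.1)&(abs(O[...,1])<.17)&(O[...,0]<.4)&(O[...,0]>-.2)
q=O[m]; 
for z in np.arange(.1,.36,.05):
    w=q[abs(q[:,2]-z)<.012]
    if len(w): print(round(z,3),len(w),np.round(np.percentile(w[:,0],[5,50,95])*1000))
E
```

```text
tool_pos: [0.4747, 0.1796, 0.2774]
ft_force: [0.2, -0.8, 0.4]
grasp_force: 0.0
tool_pos: [0.4903, 0.3224, 0.2807]
ft_force: [-0.1, -4.7, -3.2]
grasp_force: 1.9
tool_pos: [0.4961, 0.3832, 0.2801]
ft_force: [-0.8, -0.2, 0.2]
grasp_force: 0.0
tool_pos: [0.4924, 0.3192, 0.3748]
ft_force: [0.7, 0.6, 0.1]
grasp_force: 0.0
10.75 [0.4924 0.3192 0.3748] euler xdir 84.2 z [ 0.006  0.006 -1.   ] F [0.7 0.6 0.1] open 0.005 q [-1.02  0.3   0.47  1.75 -0.15  1.12 -0.6 ]
0.1 310 [148. 151. 155.]
0.15 651 [168. 174. 180.]
0.2 727 [194. 200. 206.]
0.25 731 [220. 226. 231.]
0.3 714 [245. 250. 276.]
```

View pics/s4.png

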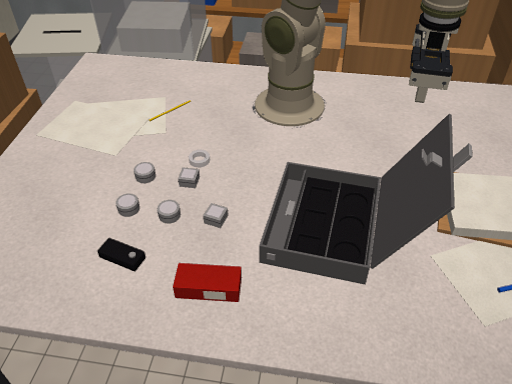

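The lid now stands open at about 117°. Taking a wrist look at the trays on the way to the tins.

```bash
python3 -m inch '[[60,[-0.2,0.08,0],[0,0,0]],[60,[-0.32,0.1,0],[0,0,0]],[60,[-0.32,0.1,0],[0,0,0]],[60,[-0.32,0.1,0],[0,0,0]],[60,[-0.32,0.1,0],[0,0,0]]]'|grep -E 'pos|force';  python3 -m inch '[[60,[0,0,0],[0,0,0]]]' >/dev/null; python3 - <<'E'
from h import *
st()
p,d,X=cloud("wrist"); cv2.imwrite("pics/w2.png",p[:,:,::-1]); np.savez("/tmp/w2.npz",X=X,p=p)
L=X-np.append(C,0); O=np.dstack([L[...,:2]@EX,L[...,:2]@EY,X[...,2]])
print('tray z',np.nanmedian(O[...,2][(abs(O[...,0]-.026)<.008)&(abs(O[...,1])<.1)]))
for x in (-.022,.074):
  for y in (-.09,0,.09):
    m=(abs(O[...,0]-x)<.045)&(abs(O[...,1]-y)<.042)&(O[...,2]<.0225)&(O[...,2]>.01)
    q=O[m]
    if len(q)<50: print(x,y,'none');continue
    r=cv2.minAreaRect((q[:,:2]*1000).astype(np.float32)); print(x,y,len(q),np.round(r[0],1),np.round(r[1],1),round(r[2],1),'z',np.median(q[:,2]), 'mean',np.round(q.mean(0)*1000,1))
print('holes',[np.round(env.spot_in("wrist",n)[0]['centre'],4) if 0 else None for n in []])
E
```

```text
tool_pos: [0.5416, 0.07, 0.3697]
ft_force: [0.8, 1.6, 0.0]
grasp_force: 0.0
11.55 [0.5412 0.0756 0.3694] euler xdir 84.4 z [-0.001  0.    -1.   ] F [-0.1  0.2  0.2] open 0.602 q [-0.67  0.26  0.56  1.84 -0.15  1.09 -0.16]
tray z 0.028583961085058496
-0.022 -0.09 1265 [-24. -90.] [53.8 53.5] 0.3 z 0.019142760179439177 mean [-22.9 -90.2  19.2]
-0.022 0 1288 [-23.4   0.6] [53.6 52.4] 89.8 z 0.019061039361806628 mean [-23.2   0.6  19. ]
-0.022 0.09 1279 [-23.6  91.8] [53.9 54.1] 89.4 z 0.019165217667926567 mean [-23.   91.8  19.2]
0.074 -0.09 1529 [ 73.6 -90. ] [63.2 62.2] 1.2 z 0.018906336484931303 mean [ 73.9 -90.1  18.9]
0.074 0 1541 [73.5  1.5] [60.7 62.7] 0.3 z 0.019067763751449477 mean [73.9  0.8 19.1]
0.074 0.09 1509 [73.6 91.3] [60.8 63.1] 58.4 z 0.019062569606705118 mean [74.1 91.4 19.1]
holes []
```

View pics/w2.png

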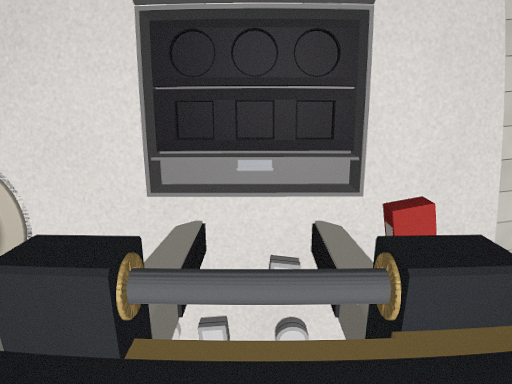

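The wrist view confirms all six cavities, square ones at row ~119 and round ones at row ~52; the case pose is good to about 1 mm. On to the first square tin.

```bash
sed -i 's/^C=np.array.*; a=/C=np.array([.5418,.1476]); a=/' h.py; python3 - <<'E'
from h import *
plan([.563,-.133,.11],77.8)
E
```

```text
shift [-0.2752  0.0563  0.3457] turn [-0.0002 -0.      0.0185] dist 0.3340868830988182
```

```bash
python3 -m inch '[[75,[-0.08,0.03,0.06],[0,0,0.0185]],[75,[-0.16,0.056,0.13],[0,0,0.0185]],[75,[-0.22,0.056,0.19],[0,0,0.0185]],[75,[-0.275,0.056,0.26],[0,0,0.0185]],[75,[-0.275,0.056,0.34],[0,0,0.0185]]]'|grep -E 'pos|force'; python3 -m inch '[[75,[0,0,0],[0,0,0]],[75,[0,0,0],[0,0,0]]]' >/dev/null; python3 - <<'E'
from h import *
st();plan([.563,-.133,.013],77.8)
E
```

```text
tool_pos: [0.5643, -0.1264, 0.1437]
ft_force: [1.1, 0.7, 0.4]
grasp_force: 0.0
12.47 [ 0.5644 -0.1244  0.1458] euler xdir 77.8 z [ 0.001  0.    -1.   ] F [-0.4 -0.   0.1] open 0.808 q [-0.19  0.56  0.46  2.03 -0.41  0.64  0.32]
shift [-0.0117  0.0006  0.1771] turn [ 0.0001 -0.0001  0.0001] dist 0.13308196590684768
```

```bash
python3 -m inch '[[75,[-0.0117,0,0.06],[0,0,0]],[75,[-0.0117,0,0.12],[0,0,0]],[75,[-0.0117,0,0.165],[0,0,0]],[75,[-0.0117,0,0.177],[0,0,0]],[75,[-0.0117,0,0.177],[0,0,0]]]'|grep -E 'pos|force'; python3 -m inch '[[30,[0,0,0],[0,0,0]],[30,[0,0,0],[0,0,0]],[30,[0,0,0],[0,0,0]],[30,[0,0,0],[0,0,0]],[30,[0,0,0],[0,0,0]]]'|grep -E 'pos|force|open';  python3 -m inch '[[30,[0,0,-0.04],[0,0,0]],[30,[0,0,-0.11],[0,0,0]],[30,[0,0,-0.14],[0,0,0]],[30,[0,0,-0.14],[0,0,0]]]'|grep -E 'pos|force|open'; python3 - <<'E'
from h import *
st();plan(own(-.0225,-.09,.118),84.5)
E
```

```text
tool_pos: [0.5627, -0.1339, 0.0136]
ft_force: [-0.0, -0.5, -0.7]
grasp_force: 0.0
tool_pos: [0.5619, -0.1345, 0.013]
ft_force: [-0.8, 0.9, 6.7]
opening: 0.537
grasp_force: 30.0
tool_pos: [0.5623, -0.1346, 0.1188]
ft_force: [-0.4, 0.9, -1.5]
opening: 0.533
grasp_force: 30.0
14.22 [ 0.5623 -0.1346  0.1188] euler xdir 77.7 z [ 0.003 -0.    -1.   ] F [-0.4  0.9 -1.5] open 0.533 q [-0.16  0.59  0.44  2.05 -0.44  0.59  0.38]
shift [0.3463 0.0159 0.0012] turn [ 0.0005 -0.     -0.0188] dist 0.25998439951036306
```

```bash
python3 -m inch '[[30,[0.083,0.004,0],[0,0,-0.0188]],[30,[0.166,0.008,0],[0,0,-0.0188]],[30,[0.24,0.012,0],[0,0,-0.0188]],[30,[0.3,0.016,0],[0,0,-0.0188]],[30,[0.346,0.016,0],[0,0,-0.0188]]]'|grep -E 'pos|force'; python3 -m inch '[[30,[0,0,0],[0,0,0]],[30,[0,0,0],[0,0,0]]]' |grep -E 'pos|open|grasp'; python3 - <<'E'
from h import *
st();plan(own(-.0225,-.09,.033),84.5)
E
```

```text
tool_pos: [0.6281, 0.1189, 0.1154]
ft_force: [0.8, -0.7, -1.2]
grasp_force: 30.0
tool_pos: [0.6277, 0.1153, 0.1161]
opening: 0.536
grasp_force: 30.0
15.1 [0.6277 0.1153 0.1161] euler xdir 84.4 z [-0.002 -0.001 -1.   ] F [-0.5 -0.4 -1. ] open 0.536 q [-0.56  0.66  0.46  1.91 -0.45  0.67  0.07]
shift [0.002  0.002  0.1108] turn [-0.0002  0.0002 -0.0002] dist 0.08315696953049788
```

```bash
python3 -m inch '[[30,[0.002,0.002,0.05],[0,0,0]],[30,[0.002,0.002,0.085],[0,0,0]],[30,[0.002,0.002,0.1],[0,0,0]],[30,[0.002,0.002,0.1108],[0,0,0]],[30,[0.002,0.002,0.1108],[0,0,0]]]'|grep -E 'pos|force'; python3 -c "
from h import *; st()"
```

```text
tool_pos: [0.6302, 0.1172, 0.0342]
ft_force: [-0.4, 0.5, 0.5]
grasp_force: 30.0
15.72 [0.6302 0.1172 0.0342] euler xdir 84.4 z [ 0. -0. -1.] F [-0.4  0.5  0.5] open 0.535 q [-0.51  0.77  0.37  1.94 -0.52  0.53  0.13]
```

```bash
python3 -m inch '[[66,[0,0,0],[0,0,0]],[66,[0,0,0],[0,0,0]],[66,[0,0,-0.04],[0,0,0]],[66,[0,0,-0.1],[0,0,0]],[66,[0,0,-0.12],[0,0,0]]]'|grep -E 'pos|force'; cat >> h.py <<'E'
def tins():
    p,d,X=cloud("top"); print('tins');blobs(X,.024,.04,(.35,.68,-.45,-.06),20)
def incase(c="top"):
    p,d,X=cloud(c); L=X-np.append(C,0); O=np.dstack([L[...,:2]@EX,L[...,:2]@EY,X[...,2]])
    for x in (-.022,.074):
      for y in (-.09,0,.09):
        m=(abs(O[...,0]-x)<.04)&(abs(O[...,1]-y)<.04)&(O[...,2]>.036)&(O[...,2]<.075); q=O[m]
        if len(q)>40:
            A=np.c_[q[:,:2]-q[:,:2].mean(0),np.ones(len(q))]; k=np.linalg.lstsq(A,q[:,2],rcond=None)[0]
            print('hole',x,y,len(q),'mean',np.round(q.mean(0)*1000,1),'tilt',np.round(np.degrees(k[:2]),1))
E
python3 - <<'E'
from h import *
st(); tins(); incase()
E
```

```text
tool_pos: [0.6313, 0.1179, 0.127]
ft_force: [0.6, -0.3, -0.9]
grasp_force: 0.0
16.35 [0.6313 0.1179 0.127 ] euler xdir 84.5 z [ 0.004  0.001 -1.   ] F [ 0.6 -0.3 -0.9] open 0.713 q [-0.57  0.65  0.47  1.9  -0.45  0.69  0.06]
tins
456 rect c [ 567.  -259.1] size [57.1 57.4] ang 42.4 z [0.0278 0.0317 0.0348]
467 rect c [ 561.4 -376. ] size [57.6 59. ] ang 80.1 z [0.028  0.0317 0.0347]
530 rect c [ 427.1 -372.8] size [59.3 59.8] ang 88.4 z [0.0282 0.0315 0.0353]
436 rect c [ 428.3 -241.1] size [50.5 48.1] ang 88.8 z [0.0285 0.0321 0.0353]
hole -0.022 -0.09 232 mean [-33.3 -91.   48.8] tilt [ 4.7 -1.4]
```

```bash
python3 - <<'E'
from h import *
plan([.568,-.259,.11],84.5)
E
```

```text
shift [-0.5086 -0.0354  0.0204] turn [ 0.0005 -0.0002 -0.    ] dist 0.3826893899618687
```

```bash
python3 -m inch '[[85,[-0.083,-0.01,0],[0,0,0]],[85,[-0.166,-0.02,0],[0,0,0]],[85,[-0.25,-0.03,0],[0,0,0]],[85,[-0.33,-0.035,0],[0,0,0]],[85,[-0.41,-0.035,0],[0,0,0]]]'|grep -E 'pos|force'; python3 -m inch '[[85,[-0.07,0,0],[0,0,0]],[85,[-0.098,0,0],[0,0,0]],[85,[-0.098,0,0],[0,0,0]],[85,[-0.098,0,0],[0,0,0]]]' |grep -E 'pos|open|grasp'; python3 - <<'E'
from h import *
st();plan([.568,-.259,.013],84.5)
E
```

```text
tool_pos: [0.5731, -0.1872, 0.1228]
ft_force: [0.8, -0.6, 0.5]
grasp_force: 0.0
tool_pos: [0.5676, -0.2565, 0.1234]
opening: 0.915
grasp_force: 0.0
17.57 [ 0.5676 -0.2565  0.1234] euler xdir 84.6 z [-0.001  0.002 -1.   ] F [-0.5  1.1 -0.5] open 0.915 q [ 0.07  0.63  0.4   1.94 -0.39  0.65  0.62]
shift [-0.0036  0.001   0.1472] turn [-0.0002 -0.0003  0.0003] dist 0.11040504974536139
```

```bash
python3 -m inch '[[85,[-0.0036,0.001,0.06],[0,0,0]],[85,[-0.0036,0.001,0.11],[0,0,0]],[85,[-0.0036,0.001,0.147],[0,0,0]],[85,[-0.0036,0.001,0.147],[0,0,0]],[40,[-0.0036,0.001,0.147],[0,0,0]]]'|grep -E 'pos|force'; python3 -m inch '[[40,[0,0,0],[0,0,0]],[40,[0,0,0],[0,0,0]],[40,[0,0,0],[0,0,0]],[40,[0,0,0],[0,0,0]]]'|grep -E 'pos|force|open';  python3 -m inch '[[40,[0,0,-0.04],[0,0,0]],[40,[0,0,-0.11],[0,0,0]],[40,[0,0,-0.14],[0,0,0]],[40,[0,0,-0.14],[0,0,0]]]'|grep -E 'pos|force|open'; python3 - <<'E'
from h import *
st();plan(own(.074,-.09,.118),84.5)
E
```

```text
tool_pos: [0.5685, -0.2607, 0.0147]
ft_force: [0.1, -0.3, -0.1]
grasp_force: 0.0
tool_pos: [0.5683, -0.2617, 0.0149]
ft_force: [-1.1, 1.3, 7.4]
opening: 0.641
grasp_force: 30.0
tool_pos: [0.5686, -0.2621, 0.1208]
ft_force: [1.4, -0.3, -1.5]
opening: 0.638
grasp_force: 30.0
19.2 [ 0.5686 -0.2621  0.1208] euler xdir 84.5 z [ 0.003 -0.001 -1.   ] F [ 1.4 -0.3 -1.5] open 0.638 q [ 0.08  0.63  0.41  1.94 -0.4   0.65  0.64]
shift [0.639  0.0318 0.0033] turn [ 0.0006  0.0001 -0.0001] dist 0.4798154271799532
```

```bash
python3 -m inch '[[40,[0.083,0.004,0],[0,0,0]],[40,[0.166,0.008,0],[0,0,0]],[40,[0.249,0.012,0],[0,0,0]],[40,[0.332,0.016,0],[0,0,0]],[40,[0.414,0.02,0],[0,0,0]]]'|grep -E 'pos|force'; python3 -m inch '[[40,[0.083,0.004,0],[0,0,0]],[40,[0.15,0.008,0],[0,0,0]],[40,[0.205,0.012,0],[0,0,0]],[40,[0.222,0.012,0],[0,0,0]],[40,[0.222,0.012,0],[0,0,0]]]' |grep -E 'pos|open|grasp'; python3 - <<'E'
from h import *
st();plan(own(.072,-.09,.035),84.5)
E
```

```text
tool_pos: [0.612, 0.0479, 0.1175]
ft_force: [1.0, -0.6, 0.0]
grasp_force: 30.0
tool_pos: [0.6368, 0.2107, 0.1177]
opening: 0.641
grasp_force: 30.0
20.45 [0.6368 0.2107 0.1177] euler xdir 84.5 z [-0.002 -0.001 -1.   ] F [ 0.8 -0.  -1. ] open 0.641 q [-0.71  0.7   0.49  1.83 -0.47  0.73 -0.05]
shift [0.0002 0.0021 0.1102] turn [-0.0002  0.0002  0.0001] dist 0.08268318517566874
```

```bash
python3 -m inch '[[40,[0,0.002,0.05],[0,0,0]],[40,[0,0.002,0.085],[0,0,0]],[40,[0,0.002,0.1],[0,0,0]],[40,[0,0.002,0.11],[0,0,0]],[40,[0,0.002,0.11],[0,0,0]]]'|grep -E 'pos|force|open'; python3 -c "
from h import *; st()"
```

```text
tool_pos: [0.6391, 0.2099, 0.037]
ft_force: [-1.6, 2.1, 0.8]
opening: 0.642
grasp_force: 30.0
21.07 [0.6391 0.2099 0.037 ] euler xdir 84.4 z [-0.     0.001 -1.   ] F [-1.6  2.1  0.8] open 0.642 q [-0.66  0.8   0.41  1.87 -0.54  0.59  0.  ]
```

```bash
python3 -m inch '[[72,[0,0,0.002],[0,0,0]],[72,[0,0,0.002],[0,0,0]],[72,[0,0,0.002],[0,0,0]],[72,[0,0,-0.07],[0,0,0]],[72,[0,0,-0.14],[0,0,0]]]'|grep -E 'pos|force'; python3 - <<'E'
from h import *
tins(); incase("top");incase("scene"); plan([.5625,-.376,.11],84.5)
E
```

```text
tool_pos: [0.6389, 0.2102, 0.1422]
ft_force: [0.6, 0.9, -0.1]
grasp_force: 0.0
tins
465 rect c [ 560.8 -375.5] size [57.9 57.8] ang 57.8 z [0.0281 0.0315 0.0349]
530 rect c [ 427.1 -372.2] size [59.7 59.6] ang 89.1 z [0.0282 0.0315 0.0347]
434 rect c [ 428.4 -241.2] size [50.7 48.3] ang 89.1 z [0.0284 0.032  0.0348]
hole -0.022 -0.09 444 mean [-20.8 -89.   49.3] tilt [ 1.7 -1.4]
hole 0.074 -0.09 454 mean [ 69.9 -88.1  53.8] tilt [ 0.6 -2.4]
hole -0.022 -0.09 397 mean [-19.1 -97.6  49.1] tilt [-0.4  6.2]
hole 0.074 -0.09 496 mean [ 73.9 -98.4  53.2] tilt [-5.1  8.7]
shift [-0.789  -0.0287  0.0438] turn [ 0.0008 -0.0004 -0.0001] dist 0.5930478967780054
```

The first round tin's top reads ~4 mm high, so it isn't home. Backing off for a close look.

```bash
python3 -m inch '[[72,[-0.08,0,-0.05],[0,0,0]],[72,[-0.16,0,-0.1],[0,0,0]],[72,[-0.2,0,-0.12],[0,0,0]],[72,[-0.2,0,-0.12],[0,0,0]],[72,[-0.2,0,-0.12],[0,0,0]]]'|grep -E 'pos|force'; python3 - <<'E'
from h import *
p,d,X=cloud("wrist"); cv2.imwrite("pics/w3.png",p[:,:,::-1])
L=X-np.append(C,0); O=np.dstack([L[...,:2]@EX,L[...,:2]@EY,X[...,2]])
for x,y in ((-.022,-.09),(.074,-.09)):
    m=(abs(O[...,0]-x)<.045)&(abs(O[...,1]-y)<.045)&(O[...,2]>.042)&(O[...,2]<.075); q=O[m]
    r=cv2.minAreaRect((q[:,:2]*1000).astype(np.float32))
    A=np.c_[q[:,:2]-q[:,:2].mean(0),np.ones(len(q))]; k=np.linalg.lstsq(A,q[:,2],rcond=None)[0]
    print(len(q),np.round(r[0],1),np.round(r[1],1),q.mean(0)*1000,'tilt',np.degrees(k[:2]))
E
```

```text
tool_pos: [0.6242, 0.0621, 0.2304]
ft_force: [0.8, 0.8, -0.4]
grasp_force: 0.0
2411 [-21.  -91.1] [49.4 50.1] [-20.03460077 -91.24263322  51.23148365] tilt [0.20995244 0.14429057]
2823 [ 66.8 -90.1] [47.8 60.1] [ 67.83810122 -90.28702271  56.51948335] tilt [-2.96496212  0.10049839]
```

View pics/w3.png

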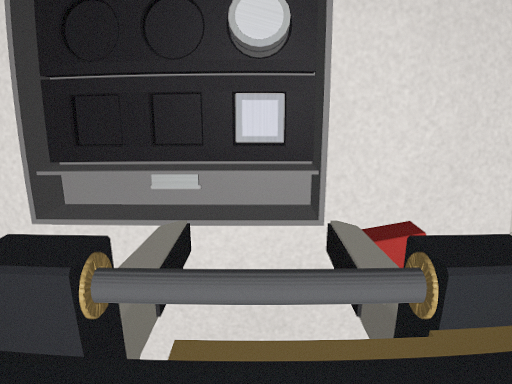

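The square tin sits flat at (260,118); the round one at (259,20) is tilted, its front edge caught on the rim: it needs ~3 mm more toward the hinge. Regripping it.

```bash
python3 -m inch '[[72,[0.1,0,0.06],[0,0,0]],[72,[0.17,0,0.12],[0,0,0]],[72,[0.2,0,0.16],[0,0,0]],[72,[0.2,0,0.18],[0,0,0]],[72,[0.2,0,0.18],[0,0,0]]]'|grep -E 'pos|force';python3 - <<'E'
from h import *
st(); plan(own(.0715,-.09,.036),84.5)
E
```

```text
tool_pos: [0.6376, 0.211, 0.094]
ft_force: [-0.9, -0.6, 0.5]
grasp_force: 0.0
23.15 [0.6376 0.211  0.094 ] euler xdir 84.6 z [-0.004 -0.002 -1.   ] F [-0.9 -0.6  0.5] open 0.778 q [-0.7   0.73  0.47  1.84 -0.49  0.69 -0.04]
shift [-0.0008  0.0013  0.0773] turn [-0.0005  0.0004  0.0002] dist 0.05801245116142543
```

```bash
python3 -m inch '[[72,[-0.001,0.001,0.05],[0,0,0]],[72,[-0.001,0.001,0.077],[0,0,0]],[72,[-0.001,0.001,0.077],[0,0,0]],[40,[-0.001,0.001,0.077],[0,0,0]],[40,[-0.001,0.001,0.077],[0,0,0]]]'|grep -E 'pos|force';python3 -m inch '[[40,[0,0,0],[0,0,0]],[40,[0,0,-0.004],[0,0,0]],[40,[0.004,0,-0.004],[0,0,0]],[40,[0.004,0,-0.004],[0,0,0]],[40,[0.004,0,-0.001],[0,0,0]]]'|grep -E 'pos|force|open'; python3 -m inch '[[40,[0,0,0],[0,0,0]],[72,[0,0,0],[0,0,0]],[72,[0,0,0],[0,0,0]],[72,[0,0,-0.06],[0,0,0]],[72,[0,0,-0.06],[0,0,0]]]'|grep -E 'pos|force'
python3 - <<'E'
from h import *
st(); incase(); incase("scene"); plan(own(.074,-.09,.06),84.5)
E
```

```text
tool_pos: [0.6397, 0.2101, 0.0399]
ft_force: [-2.0, -0.4, 2.8]
grasp_force: 30.0
tool_pos: [0.6403, 0.2127, 0.0394]
ft_force: [-2.2, -3.2, 8.0]
opening: 0.639
grasp_force: 30.0
tool_pos: [0.6419, 0.2129, 0.0871]
ft_force: [0.3, 0.3, -0.8]
grasp_force: 0.0
25.02 [0.6419 0.2129 0.0871] euler xdir 84.5 z [ 0.004  0.001 -1.   ] F [ 0.3  0.3 -0.8] open 0.777 q [-0.69  0.74  0.47  1.84 -0.5   0.68 -0.03]
hole -0.022 -0.09 447 mean [-20.7 -89.   49.3] tilt [ 1.2 -1.5]
hole 0.074 -0.09 325 mean [ 66.7 -91.1  49.2] tilt [ 3.6 -1.7]
hole -0.022 -0.09 402 mean [-18.9 -97.9  49. ] tilt [-1.4  6.1]
hole 0.074 -0.09 341 mean [  73.8 -103.    48.5] tilt [-0.2  6.9]
shift [-0.0008 -0.002   0.0328] turn [ 0.0001 -0.0001 -0.    ] dist 0.024617822158486995
```

It dropped home. Next the far round tin.

```bash
python3 -m inch '[[85,[-0.06,0,-0.05],[0,0,0]],[85,[-0.14,-0.005,-0.05],[0,0,0]],[85,[-0.223,-0.01,-0.05],[0,0,0]],[85,[-0.306,-0.015,-0.05],[0,0,0]],[85,[-0.389,-0.02,-0.05],[0,0,0]]]'|grep -E 'pos|force'; python3 -m inch '[[85,[-0.083,-0.004,0],[0,0,0]],[85,[-0.166,-0.008,0],[0,0,0]],[85,[-0.249,-0.012,0],[0,0,0]],[85,[-0.332,-0.012,0],[0,0,0]],[85,[-0.39,-0.012,0],[0,0,0]]]' |grep -E 'pos|open|grasp';python3 -m inch '[[85,[0,0,0],[0,0,0]],[85,[0,0,0],[0,0,0]]]' >/dev/null; python3 - <<'E'
from h import *
st();plan([.562,-.376,.014],84.5); tins()
E
```

```text
tool_pos: [0.596, -0.0777, 0.1209]
ft_force: [0.3, -0.9, 0.4]
grasp_force: 0.0
tool_pos: [0.5584, -0.3694, 0.1208]
opening: 0.914
grasp_force: 0.0
26.62 [ 0.5596 -0.3652  0.1207] euler xdir 84.5 z [-0.001  0.002 -1.   ] F [-0.5  0.7 -0.4] open 0.915 q [ 0.24  0.68  0.4   1.83 -0.39  0.71  0.76]
shift [-0.0142  0.0048  0.1423] turn [-0.0002 -0.0003 -0.    ] dist 0.10731012421699251
tins
```

```bash
python3 -m inch '[[85,[-0.014,0.005,0.06],[0,0,0]],[85,[-0.014,0.005,0.11],[0,0,0]],[85,[-0.014,0.005,0.142],[0,0,0]],[85,[-0.014,0.005,0.142],[0,0,0]],[40,[-0.014,0.005,0.142],[0,0,0]]]'|grep -E 'pos|force'; python3 -m inch '[[40,[0,0,0],[0,0,0]],[40,[0,0,0],[0,0,0]],[40,[0,0,0],[0,0,0]],[40,[0,0,0],[0,0,0]]]'|grep -E 'pos|force|open';  python3 -m inch '[[40,[0,0,-0.04],[0,0,0]],[40,[0,0,-0.11],[0,0,0]],[40,[0,0,-0.14],[0,0,0]],[40,[0,0,-0.14],[0,0,0]]]'|grep -E 'pos|force|open'; python3 - <<'E'
from h import *
st();plan(own(.0745,0,.118),84.5)
E
```

```text
tool_pos: [0.5634, -0.3765, 0.0162]
ft_force: [-0.0, -0.6, 0.7]
grasp_force: 0.0
tool_pos: [0.563, -0.3773, 0.0164]
ft_force: [-0.4, 1.5, 7.1]
opening: 0.637
grasp_force: 30.0
tool_pos: [0.5635, -0.3778, 0.1223]
ft_force: [-0.0, 0.1, -1.3]
opening: 0.64
grasp_force: 30.0
28.3 [ 0.5635 -0.3778  0.1223] euler xdir 84.5 z [ 0.003 -0.002 -1.   ] F [-0.   0.1 -1.3] open 0.64 q [ 0.25  0.68  0.41  1.81 -0.39  0.72  0.78]
shift [ 0.7939 -0.0962  0.0043] turn [ 0.0005  0.0002 -0.0001] dist 0.5997564800231463
```

```bash
python3 -m inch '[[40,[0.08,-0.01,0],[0,0,0]],[40,[0.16,-0.02,0],[0,0,0]],[40,[0.24,-0.03,0],[0,0,0]],[40,[0.32,-0.04,0],[0,0,0]],[40,[0.4,-0.05,0],[0,0,0]]]'|grep -E 'pos|force'; python3 -m inch '[[40,[0.08,-0.01,0],[0,0,0]],[40,[0.16,-0.02,0],[0,0,0]],[40,[0.24,-0.03,0],[0,0,0]],[40,[0.32,-0.04,0],[0,0,0]],[40,[0.38,-0.046,0],[0,0,0]]]' |grep -E 'pos|open|grasp';python3 -m inch '[[40,[0.014,0,0],[0,0,0]],[40,[0.014,0,0],[0,0,0]],[40,[0.014,0,0],[0,0,0]]]' >/dev/null; python3 - <<'E'
from h import *
st();plan(own(.0745,0.0005,.037),84.5)
tins()
E
```

```text
tool_pos: [0.5532, -0.073, 0.119]
ft_force: [-0.1, 1.0, -1.3]
grasp_force: 30.0
tool_pos: [0.5459, 0.2148, 0.1188]
opening: 0.637
grasp_force: 30.0
29.93 [0.5483 0.2202 0.1201] euler xdir 84.3 z [-0.    -0.001 -1.   ] F [ 1.  -0.3 -0.8] open 0.636 q [-0.81  0.62  0.5   2.02 -0.5   0.63 -0.07]
shift [0.0023 0.     0.1108] turn [-0.      0.0002 -0.0005] dist 0.08309550583852815
tins
535 rect c [ 427.1 -373.2] size [60.3 59.6] ang 89.6 z [0.0282 0.0317 0.0349]
436 rect c [ 428.4 -241.5] size [51.3 48.2] ang 89.3 z [0.0287 0.0319 0.0347]
```

```bash
python3 -m inch '[[40,[0.002,0,0.05],[0,0,0]],[40,[0.002,0,0.085],[0,0,0]],[40,[0.002,0,0.1],[0,0,0]],[40,[0.002,0,0.111],[0,0,0]],[40,[0.002,0,0.111],[0,0,0]]]'|grep -E 'pos|force|open'; python3 -c "
from h import *; st(); print((env.get_state()['tool_pos'][:2]-C)@EX)"
```

```text
tool_pos: [0.5486, 0.2235, 0.0372]
ft_force: [0.8, -0.0, -0.7]
opening: 0.637
grasp_force: 30.0
30.6 [0.5486 0.2235 0.0372] euler xdir 84.4 z [ 0. -0. -1.] F [ 0.8 -0.  -0.7] open 0.637 q [-0.73  0.73  0.38  2.05 -0.59  0.46  0.  ]
0.07620334742639925
```

```bash
python3 -m inch '[[40,[-0.002,0,0],[0,0,0]],[72,[-0.002,0,0.001],[0,0,0]],[72,[-0.002,0,0.001],[0,0,0]],[72,[-0.002,0,-0.07],[0,0,0]],[72,[-0.002,0,-0.12],[0,0,0]]]'|grep -E 'pos|force'; python3 - <<'E'
from h import *
tins(); incase();incase("scene"); plan([.4285,-.374,.12],84.5)
E
```

```text
tool_pos: [0.5485, 0.2223, 0.1288]
ft_force: [1.3, 0.7, -0.2]
grasp_force: 0.0
tins
535 rect c [ 427.1 -372.7] size [59.  59.7] ang 89.5 z [0.0284 0.0315 0.0346]
434 rect c [ 428.3 -240.8] size [50.6 48.1] ang 89.1 z [0.029  0.0319 0.035 ]
hole -0.022 -0.09 445 mean [-20.6 -88.8  49.1] tilt [ 1.2 -2.1]
hole 0.074 -0.09 412 mean [ 70.5 -89.1  49.4] tilt [ 3.2 -1.7]
hole 0.074 0 469 mean [73.2  1.4 49.5] tilt [ 3.  -1.1]
hole -0.022 -0.09 395 mean [-19.2 -97.5  49.1] tilt [-0.4  5.1]
hole 0.074 -0.09 462 mean [ 74.3 -98.2  49.1] tilt [0.4 6.4]
hole 0.074 0 402 mean [75.  -6.6 49.2] tilt [0.2 4.9]
shift [-0.8078 -0.084   0.01  ] turn [ 0.0005 -0.0004 -0.    ] dist 0.6091850397338802
```

Home. Next the last round tin.

```bash
python3 -m inch '[[82,[-0.08,-0.008,0],[0,0,0]],[82,[-0.16,-0.016,0],[0,0,0]],[82,[-0.24,-0.024,0],[0,0,0]],[82,[-0.32,-0.032,0],[0,0,0]],[82,[-0.4,-0.04,0],[0,0,0]]]'|grep -E 'pos|force'; python3 -m inch '[[82,[-0.08,-0.008,0],[0,0,0]],[82,[-0.16,-0.016,0],[0,0,0]],[82,[-0.24,-0.024,0],[0,0,0]],[82,[-0.32,-0.032,0],[0,0,0]],[82,[-0.4,-0.042,0],[0,0,0]]]' |grep -E 'pos|open|grasp';python3 -m inch '[[82,[0,0,0],[0,0,0]],[82,[0,0,0],[0,0,0]]]' >/dev/null; python3 - <<'E'
from h import *
st();plan([.428,-.373,.014],84.5)
E
```

```text
tool_pos: [0.4886, -0.0748, 0.1264]
ft_force: [0.5, -0.0, -0.3]
grasp_force: 0.0
tool_pos: [0.4285, -0.3703, 0.1261]
opening: 0.88
grasp_force: 0.0
32.88 [ 0.4288 -0.3681  0.1262] euler xdir 84.4 z [-0.001  0.002 -1.   ] F [-0.4  0.5  0.4] open 0.882 q [ 0.34  0.56  0.39  2.07 -0.38  0.58  0.91]
shift [-0.0068 -0.0002  0.1496] turn [-0.0002 -0.0002 -0.0002] dist 0.11228186776459576
```

```bash
python3 -m inch '[[82,[-0.007,0,0.06],[0,0,0]],[82,[-0.007,0,0.11],[0,0,0]],[82,[-0.007,0,0.149],[0,0,0]],[82,[-0.007,0,0.149],[0,0,0]],[40,[-0.007,0,0.149],[0,0,0]]]'|grep -E 'pos|force'; python3 -m inch '[[40,[0,0,0],[0,0,0]],[40,[0,0,0],[0,0,0]],[40,[0,0,0],[0,0,0]],[40,[0,0,0],[0,0,0]]]'|grep -E 'pos|force|open';  python3 -m inch '[[40,[0,0,-0.04],[0,0,0]],[40,[0,0,-0.11],[0,0,0]],[40,[0,0,-0.14],[0,0,0]],[40,[0,0,-0.14],[0,0,0]]]'|grep -E 'pos|force|open'; python3 - <<'E'
from h import *
st();plan(own(.0745,.09,.12),84.5)
E
```

```text
tool_pos: [0.4294, -0.3733, 0.016]
ft_force: [0.1, 0.4, -1.1]
grasp_force: 0.0
tool_pos: [0.4293, -0.3741, 0.0165]
ft_force: [-0.0, 1.0, 6.6]
opening: 0.638
grasp_force: 30.0
tool_pos: [0.4297, -0.3746, 0.1223]
ft_force: [0.2, 0.4, 0.0]
opening: 0.64
grasp_force: 30.0
34.5 [ 0.4297 -0.3746  0.1223] euler xdir 84.5 z [ 0.003 -0.002 -1.   ] F [0.2 0.4 0. ] open 0.64 q [ 0.35  0.57  0.39  2.06 -0.4   0.57  0.93]
shift [ 0.8067 -0.0381  0.0015] turn [ 0.0006  0.0003 -0.    ] dist 0.6057005051461977
```

```bash
python3 -m inch '[[40,[0.08,0.02,0],[0,0,0]],[40,[0.16,0.035,0],[0,0,0]],[40,[0.24,0.045,0],[0,0,0]],[40,[0.32,0.05,0],[0,0,0]],[40,[0.4,0.05,0],[0,0,0]]]'|grep -E 'pos|force'; python3 -m inch '[[40,[0.08,-0.012,0],[0,0,0]],[40,[0.16,-0.03,0],[0,0,0]],[40,[0.24,-0.05,0],[0,0,0]],[40,[0.32,-0.07,0],[0,0,0]],[40,[0.395,-0.088,0],[0,0,0]]]' |grep -E 'pos|open|grasp';python3 -m inch '[[40,[0.01,0,0],[0,0,0]],[40,[0.01,0,0],[0,0,0]],[40,[0.01,0,0],[0,0,0]]]' >/dev/null; python3 - <<'E'
from h import *
st();plan(own(.0735,0.0905,.037),84.5)
tins()
E
```

```text
tool_pos: [0.4949, -0.0771, 0.1194]
ft_force: [1.5, 1.2, -0.7]
grasp_force: 30.0
tool_pos: [0.4567, 0.224, 0.1194]
opening: 0.636
grasp_force: 30.0
36.12 [0.4587 0.2276 0.1201] euler xdir 84.3 z [-0.    -0.001 -1.   ] F [-1.1  0.4 -1.7] open 0.641 q [-0.93  0.55  0.52  2.19 -0.55  0.53 -0.09]
shift [ 2.500e-03 -1.000e-04  1.108e-01] turn [-0.      0.0002 -0.0005] dist 0.08315809478824156
tins
437 rect c [ 428.4 -241.1] size [50.8 48.2] ang 89.2 z [0.0285 0.0318 0.035 ]
```

```bash
python3 -m inch '[[40,[0.001,0,0.05],[0,0,0]],[40,[0.001,0,0.085],[0,0,0]],[40,[0.001,0,0.1],[0,0,0]],[40,[0.001,0,0.111],[0,0,0]],[40,[0.001,0,0.111],[0,0,0]]]'|grep -E 'pos|force|open'; python3 -c "
from h import *; st(); print((env.get_state()['tool_pos'][:2]-C)@EX,(env.get_state()['tool_pos'][:2]-C)@EY)"
```

```text
tool_pos: [0.4588, 0.2299, 0.0372]
ft_force: [-0.5, 0.1, -0.7]
opening: 0.642
grasp_force: 30.0
36.8 [0.4588 0.2299 0.0372] euler xdir 84.4 z [ 0. -0. -1.] F [-0.5  0.1 -0.7] open 0.642 q [-0.8   0.67  0.34  2.23 -0.68  0.33  0.02]
0.07394524891992905 0.09045516264329634
```

```bash
python3 -m inch '[[70,[0,0,0.001],[0,0,0]],[70,[0,0,0.001],[0,0,0]],[70,[0,0,0.001],[0,0,0]],[70,[0,0,-0.07],[0,0,0]],[70,[0,0,-0.12],[0,0,0]]]'|grep -E 'pos|force'; python3 - <<'E'
from h import *
tins(); incase(); plan([.429,-.241,.12],89.1)
E
```

```text
tool_pos: [0.4586, 0.2302, 0.1286]
ft_force: [-0.3, 0.9, -0.1]
grasp_force: 0.0
tins
436 rect c [ 428.3 -241.1] size [50.8 48.2] ang 88.8 z [0.0281 0.032  0.0351]
hole -0.022 -0.09 444 mean [-20.6 -89.1  49.4] tilt [ 1.4 -1.7]
hole 0.074 -0.09 464 mean [ 73.5 -89.2  49.4] tilt [ 2.5 -1.9]
hole 0.074 0 428 mean [71.2  1.6 49.5] tilt [ 3.1 -2.2]
hole 0.074 0.09 492 mean [72.  90.9 49.7] tilt [3.5 0. ]
shift [-0.6306  0.0192  0.0117] turn [ 0.0007 -0.0005 -0.0128] dist 0.473235342451966
```

```bash
python3 -m inch '[[64,[-0.08,0.03,0],[0,0,-0.006]],[64,[-0.16,0.05,0],[0,0,-0.0128]],[64,[-0.24,0.065,0],[0,0,-0.0128]],[64,[-0.32,0.07,0],[0,0,-0.0128]],[64,[-0.4,0.06,0],[0,0,-0.0128]]]'|grep -E 'pos|force'; python3 - <<'E'
from h import *
st();plan([.429,-.241,.12],89.1)
E
```

```text
tool_pos: [0.4748, -0.0745, 0.1266]
ft_force: [0.6, -0.6, 0.5]
grasp_force: 0.0
38.15 [ 0.4748 -0.0745  0.1266] euler xdir 89.1 z [ 0.001 -0.    -1.   ] F [ 0.6 -0.6  0.5] open 0.689 q [-0.28  0.49  0.45  2.26 -0.46  0.48  0.52]
shift [-0.2229 -0.0575  0.0088] turn [0.0001 0.0001 0.    ] dist 0.1727840329501601
```

```bash
python3 -m inch '[[64,[-0.075,-0.02,0],[0,0,0]],[64,[-0.14,-0.04,0],[0,0,0]],[64,[-0.2,-0.055,0],[0,0,0]],[64,[-0.2,-0.055,0],[0,0,0]],[64,[-0.2,-0.055,0],[0,0,0]]]'|grep -E 'pos|force'; python3 - <<'E'
from h import *
st();plan([.429,-.241,.014],89.0)
E
```

```text
tool_pos: [0.4307, -0.2213, 0.1267]
ft_force: [0.5, -0.2, -0.3]
grasp_force: 0.0
38.77 [ 0.4307 -0.2213  0.1267] euler xdir 89.1 z [-0.001  0.001 -1.   ] F [ 0.5 -0.2 -0.3] open 0.69 q [ 0.07  0.49  0.41  2.24 -0.42  0.48  0.8 ]
shift [-0.0264 -0.0018  0.1502] turn [-0.0001 -0.0001  0.0002] dist 0.11438559858184705
```

```bash
python3 -m inch '[[64,[-0.026,-0.002,0.03],[0,0,0]],[64,[-0.026,-0.002,0.08],[0,0,0]],[64,[-0.026,-0.002,0.12],[0,0,0]],[64,[-0.026,-0.002,0.15],[0,0,0]],[64,[-0.026,-0.002,0.15],[0,0,0]]]'|grep -E 'pos|force'; python3 -m inch '[[30,[0,0,0],[0,0,0]],[30,[0,0,0],[0,0,0]],[30,[0,0,0],[0,0,0]],[30,[0,0,0],[0,0,0]]]'|grep -E 'pos|force|open';  python3 -m inch '[[30,[0,0,-0.04],[0,0,0]],[30,[0,0,-0.11],[0,0,0]],[30,[0,0,-0.14],[0,0,0]],[30,[0,0,-0.14],[0,0,0]]]'|grep -E 'pos|force|open'; python3 - <<'E'
from h import *
st();plan(own(-.022,0,.12),84.5)
E
```

```text
tool_pos: [0.4288, -0.2394, 0.0133]
ft_force: [0.8, -0.5, -0.8]
grasp_force: 0.0
tool_pos: [0.4297, -0.2412, 0.0155]
ft_force: [0.5, 1.6, 7.1]
opening: 0.534
grasp_force: 30.0
tool_pos: [0.43, -0.2415, 0.1212]
ft_force: [0.4, 0.5, -1.3]
opening: 0.538
grasp_force: 30.0
40.4 [ 0.43   -0.2415  0.1212] euler xdir 89.1 z [ 0.003 -0.001 -1.   ] F [ 0.4  0.5 -1.3] open 0.538 q [ 0.11  0.51  0.41  2.23 -0.45  0.47  0.86]
shift [0.4918 0.1387 0.0015] turn [0.0006 0.0002 0.0128] dist 0.38325620603896526
```

```bash
python3 -m inch '[[30,[0.075,0.025,0],[0,0,0.005]],[30,[0.15,0.05,0],[0,0,0.0128]],[30,[0.225,0.075,0],[0,0,0.0128]],[30,[0.3,0.1,0],[0,0,0.0128]],[30,[0.375,0.115,0],[0,0,0.0128]]]'|grep -E 'pos|force'; python3 -m inch '[[30,[0.06,0.01,0],[0,0,0]],[30,[0.1,0.01,0],[0,0,0]],[30,[0.114,0.01,0],[0,0,0]],[30,[0.114,0.01,0],[0,0,0]],[30,[0.114,0.01,0],[0,0,0]]]'|grep -E 'pos|force'; python3 - <<'E'
from h import *
st();plan(own(-.0225,.0005,.036),84.5)
E
```

```text
tool_pos: [0.5202, 0.0404, 0.1184]
ft_force: [0.1, -0.0, -1.1]
grasp_force: 30.0
tool_pos: [0.5353, 0.121, 0.1195]
ft_force: [0.6, 0.0, -0.6]
grasp_force: 30.0
41.65 [0.5353 0.121  0.1195] euler xdir 84.3 z [-0.    -0.001 -1.   ] F [ 0.6  0.  -0.6] open 0.536 q [-0.69  0.59  0.54  2.12 -0.55  0.58  0.15]
shift [0.0062 0.0046 0.1114] turn [-0.      0.0001 -0.0004] dist 0.08372011583351828
```

```bash
python3 -m inch '[[30,[0.005,0.0045,0.04],[0,0,0]],[30,[0.005,0.0045,0.08],[0,0,0]],[30,[0.005,0.0045,0.1],[0,0,0]],[30,[0.005,0.0045,0.111],[0,0,0]],[30,[0.005,0.0045,0.111],[0,0,0]]]'|grep -E 'pos|force|open'; python3 -c "
from h import *; st(); print((env.get_state()['tool_pos'][:2]-C)@EX,(env.get_state()['tool_pos'][:2]-C)@EY)"
```

```text
tool_pos: [0.5393, 0.1256, 0.0365]
ft_force: [-0.2, 0.5, -0.6]
opening: 0.534
grasp_force: 30.0
42.27 [0.5393 0.1256 0.0365] euler xdir 84.4 z [-0. -0. -1.] F [-0.2  0.5 -0.6] open 0.534 q [-0.59  0.71  0.39  2.14 -0.67  0.41  0.24]
-0.022102084579126473 0.0003739248376366507
```

```bash
python3 -m inch '[[64,[0,0,0.001],[0,0,0]],[64,[0,0,0.001],[0,0,0]],[64,[0,0,0.001],[0,0,0]],[64,[0,0,-0.07],[0,0,0]],[64,[0,0,-0.12],[0,0,0]]]'|grep -E 'pos|force'; python3 -m inch '[[64,[-0.08,0,-0.08],[0,0,0]],[64,[-0.12,0,-0.16],[0,0,0]],[64,[-0.12,0,-0.24],[0,0,0]],[64,[-0.12,0,-0.3],[0,0,0]],[64,[-0.12,0,-0.3],[0,0,0]]]'|grep -E 'pos|force';python3 - <<'E'
from h import *
st(); tins(); incase();incase("scene"); p,d,X=cloud("wrist"); cv2.imwrite("pics/w4.png",p[:,:,::-1])
print('others');
p,d,X=cloud("top"); blobs(X,.012,.06,(.2,.95,-.45,-.05),20)
L=X-np.append(C,0); O=np.dstack([L[...,:2]@EX,L[...,:2]@EY,X[...,2]])
m=(O[...,2]>.1)&(abs(O[...,1])<.17)&(O[...,0]<.42)&(O[...,0]>.1); q=O[m]
for z in np.arange(.1,.36,.05):
    w=q[abs(q[:,2]-z)<.012]
    if len(w): print(round(z,3),len(w),np.round(np.percentile(w[:,0],[5,50,95])*1000))
E
```

```text
tool_pos: [0.5393, 0.1261, 0.128]
ft_force: [-0.2, 0.9, 0.6]
grasp_force: 0.0
tool_pos: [0.5322, 0.0357, 0.3558]
ft_force: [-0.6, 0.1, -1.0]
grasp_force: 0.0
43.52 [0.5322 0.0357 0.3558] euler xdir 84.4 z [ 0.007  0.003 -1.   ] F [-0.6  0.1 -1. ] open 0.689 q [-0.79  0.28  0.81  1.9  -0.23  1.05  0.02]
tins
hole -0.022 -0.09 398 mean [-19.1 -97.7  48.9] tilt [-0.8  6.3]
hole -0.022 0 343 mean [-20.9  -6.8  49. ] tilt [-1.2  5.5]
hole 0.074 -0.09 458 mean [ 74.3 -97.9  49. ] tilt [0.3 5.5]
hole 0.074 0 413 mean [74.7 -7.1 48.9] tilt [0.6 6.7]
hole 0.074 0.09 355 mean [74.  82.9 49. ] tilt [0.7 6.3]
others
1502 rect c [ 778.6 -111.9] size [ 71.3 130. ] ang 5.0 z [0.0232 0.0438 0.0471]
881 rect c [ 723.9 -333.5] size [109.2  50.6] ang 73.9 z [0.0186 0.0269 0.0308]
350 rect c [ 331.7 -234.2] size [61.7 62.2] ang 63.4 z [0.0148 0.0186 0.0217]
0.2 368 [200. 205. 208.]
0.25 1669 [220. 227. 233.]
0.3 1428 [245. 250. 276.]
```

View pics/w4.png

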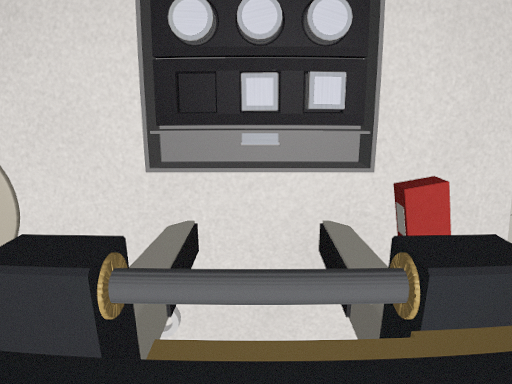

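All five tins sit flat in their cavities and the bystanders are unmoved. Now go behind the lid with closed fingers.

```bash
python3 -m inch '[[0,[0.08,-0.03,-0.02],[0,0,0]],[0,[0.16,-0.06,-0.02],[0,0,0]],[0,[0.24,-0.09,-0.02],[0,0,0]],[0,[0.32,-0.093,-0.02],[0,0,0]],[0,[0.4,-0.093,-0.02],[0,0,0]]]'|grep -E 'pos|force'; python3 -m inch '[[0,[0.08,0,0],[0,0,0]],[0,[0.155,0,0],[0,0,0]],[0,[0.155,0,0],[0,0,0]],[0,[0.155,0,0],[0,0,0]]]'|grep -E 'pos|force';python3 - <<'E'
from h import *
st();plan(own(.295,.07,.28),84.5)
E
```

```text
tool_pos: [0.4889, 0.343, 0.365]
ft_force: [0.9, -0.5, 0.6]
grasp_force: 0.0
tool_pos: [0.501, 0.4556, 0.3646]
ft_force: [0.3, -0.2, 0.1]
grasp_force: 0.0
44.9 [0.501  0.4556 0.3646] euler xdir 84.4 z [-0.001 -0.003 -1.   ] F [ 0.3 -0.2  0.1] open 0.003 q [-1.26  0.49  0.7   1.57 -0.33  1.21 -0.59]
shift [-0.0099  0.0002  0.1129] turn [-0.0001  0.0005 -0.0002] dist 0.08498274993175113
```

```bash
python3 -m inch '[[0,[0,0,0.05],[0,0,0]],[0,[0,0,0.1],[0,0,0]],[0,[0,0,0.113],[0,0,0]],[0,[0,0,0.113],[0,0,0]]]'|grep -E 'pos|force'; python3 -m inch '[[0,[-0.04,0,0],[0,0,0]],[0,[-0.08,0,0],[0,0,0]],[0,[-0.12,0,0],[0,0,0]],[0,[-0.165,0,0],[0,0,0]],[0,[-0.205,0,0],[0,0,0]]]'|grep -E 'pos|force';python3 - <<'E'
from h import *
st(); print((env.get_state()['tool_pos'][:2]-C)@EX)
p,d,X=cloud("scene"); cv2.imwrite("pics/s5.png",p[:,:,::-1])
L=X-np.append(C,0); O=np.dstack([L[...,:2]@EX,L[...,:2]@EY,X[...,2]])
m=(O[...,2]>.1)&(abs(O[...,1])<.17)&(O[...,0]<.4)&(O[...,0]>-.2); q=O[m]
for z in np.arange(.1,.36,.05):
    w=q[abs(q[:,2]-z)<.012]
    if len(w): print(round(z,3),len(w),np.round(np.percentile(w[:,0],[5,50,95])*1000))
E
```

```text
tool_pos: [0.5015, 0.4556, 0.282]
ft_force: [-0.1, 0.7, -0.4]
grasp_force: 0.0
tool_pos: [0.4879, 0.3041, 0.2845]
ft_force: [1.5, 4.3, 3.8]
grasp_force: 2.2
46.02 [0.4879 0.3041 0.2845] euler xdir 84.5 z [ 0.004  0.005 -1.   ] F [1.5 4.3 3.8] open 0.007 q [-1.14  0.41  0.69  1.91 -0.32  0.93 -0.39]
0.15061722198950128
0.1 55 [131. 131. 137.]
0.15 119 [132. 132. 137.]
0.2 124 [132. 133. 139.]
0.25 135 [133. 133. 139.]
0.3 504 [ 93. 134. 158.]
0.35 76 [152. 155. 161.]
```

Lid is at upright; continuing the closing arc.

```bash
python3 -m inch '[[0,[-0.049,0,0.009],[0,0,0]],[0,[-0.097,0,0.02],[0,0,0]],[0,[-0.142,0,0.039],[0,0,0]],[0,[-0.183,0,0.065],[0,0,0]],[0,[-0.219,0,0.099],[0,0,0]]]'|grep -E 'pos|force'; python3 -m inch '[[0,[-0.015,0,0.019],[0,0,0]],[0,[-0.029,0,0.039],[0,0,0]],[0,[-0.041,0,0.061],[0,0,0]],[0,[-0.052,0,0.082],[0,0,0]],[0,[-0.052,0,0.082],[0,0,0]]]'|grep -E 'pos|force';python3 - <<'E'
from h import *
st(); print((env.get_state()['tool_pos'][:2]-C)@EX)
p,d,X=cloud("scene"); cv2.imwrite("pics/s6.png",p[:,:,::-1])
E
```

```text
tool_pos: [0.4736, 0.1387, 0.2097]
ft_force: [1.0, 0.1, -0.6]
grasp_force: 0.0
tool_pos: [0.4673, 0.1009, 0.1461]
ft_force: [-0.8, -0.3, 0.2]
grasp_force: 0.0
47.33 [0.4673 0.1009 0.1461] euler xdir 84.4 z [ 0.  0. -1.] F [-0.8 -0.3  0.2] open 0.005 q [-0.72  0.47  0.54  2.25 -0.48  0.53  0.1 ]
-0.053669101148505566
```

View pics/s6.png

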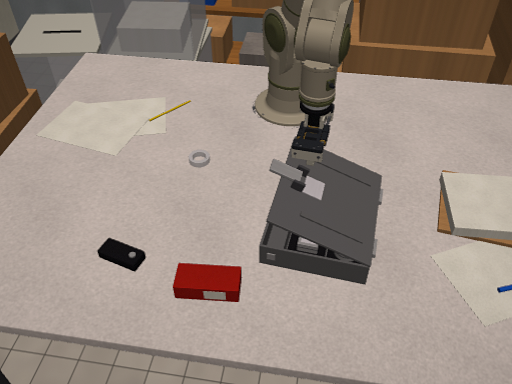

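The lid rests at about 18–20° with the finger at (308,160), and the paddle is free. Now shift onto the press plate.

```bash
python3 -m inch '[[0,[0.01,0.03,-0.04],[0,0,0]],[0,[0.022,0.093,-0.04],[0,0,0]],[0,[0.022,0.093,-0.04],[0,0,0]],[0,[0.022,0.093,0],[0,0,0]],[0,[0.022,0.093,0.015],[0,0,0]]]'|grep -E 'pos|force'; python3 -m inch '[[0,[-0.003,0,0.014],[0,0,0]],[0,[-0.006,0,0.028],[0,0,0]],[0,[-0.009,0,0.042],[0,0,0]],[0,[-0.01,0,0.05],[0,0,0]],[0,[-0.01,0,0.05],[0,0,0]]]'|grep -E 'pos|force';python3 - <<'E'
from h import *
st(); plan(own(-.045,0,.075),84.5)
E
```

```text
tool_pos: [0.5367, 0.1112, 0.1341]
ft_force: [-0.1, -0.9, 0.5]
grasp_force: 0.6
tool_pos: [0.5369, 0.1033, 0.0967]
ft_force: [0.4, 0.6, 0.3]
grasp_force: 0.0
48.62 [0.5369 0.1033 0.0967] euler xdir 84.5 z [-0.001 -0.    -1.   ] F [0.4 0.6 0.3] open 0.004 q [-0.61  0.61  0.47  2.13 -0.55  0.52  0.18]
shift [-0.0006  0.0008  0.029 ] turn [-0.0001  0.     -0.0001] dist 0.021743641364040892
```

```bash
python3 -m inch '[[0,[0,0,0.006],[0,0,0]],[0,[0,0,0.012],[0,0,0]],[0,[0,0,0.018],[0,0,0]],[0,[0,0,0.024],[0,0,0]],[0,[0,0,0.029],[0,0,0]]]'|grep -E 'pos|ft'; python3 -m inch '[[0,[0,0,0.001],[0,0,0]],[0,[0,0,0.002],[0,0,0]],[0,[0,0,0.003],[0,0,0]]]'|grep -E 'pos|ft'; python3 -m inch '[[0,[0,0,0.002],[0,0,0]],[0,[0,0,0.002],[0,0,0]]]'|grep -E 'pos|ft'
```

```text
tool_pos: [0.5374, 0.1028, 0.0755]
ft_force: [0.8, -1.2, 1.8]
tool_pos: [0.537, 0.1038, 0.0733]
ft_force: [-2.5, -0.2, 12.5]
tool_pos: [0.537, 0.1038, 0.0732]
ft_force: [-6.1, -0.7, 23.7]
```

```bash
python3 -m inch '[[0,[0,0,0],[0,0,0]],[0,[0,0,-0.03],[0,0,0]],[0,[0,0,-0.1],[0,0,0]],[0,[0.05,0,-0.18],[0,0,0]],[0,[0.1,0,-0.25],[0,0,0]]]'|grep -E 'pos|ft'; python3 -m inch '[[0,[0.1,0,0],[0,0,0]],[0,[0.2,0,0],[0,0,0]],[0,[0.25,0,0],[0,0,0]],[0,[0.25,0,0],[0,0,0]],[0,[0.25,0,0],[0,0,0]]]'|grep -E 'pos|ft';python3 - <<'E'
from h import *
for c in("top","scene"):
    p,d,X=cloud(c); cv2.imwrite(f"pics/f_{c}.png",p[:,:,::-1])
    L=X-np.append(C,0); O=np.dstack([L[...,:2]@EX,L[...,:2]@EY,X[...,2]])
    for n,x,y,w in (("lid front",-.115,.1,.01),("lid front",-.115,-.1,.01),("lid mid",0,-.1,.01),("press",-.045,0,.012),("pad tip",-.156,0,.006),("pad mid",-.125,0,.006)):
        q=O[(abs(O[...,0]-x)<w)&(abs(O[...,1]-y)<.012)]; print(c,n,x,len(q),np.round(np.median(q[:,2])*1000,1) if len(q) else '')
    X0=pts(env.camera_params(c),np.load(f"/tmp/{c}.npy"));L=X0-np.append(C,0); O=np.dstack([L[...,:2]@EX,L[...,:2]@EY,X0[...,2]])
    for n,x,y,w in (("lid front",-.115,.1,.01),("pad tip",-.156,0,.006),("pad mid",-.125,0,.006),("press",-.045,0,.012)):
        q=O[(abs(O[...,0]-x)<w)&(abs(O[...,1]-y)<.012)]; print(' start',c,n,x,len(q),np.round(np.median(q[:,2])*1000,1))
st()
E
```

```text
tool_pos: [0.5435, 0.1726, 0.2526]
ft_force: [0.7, 1.0, -0.9]
tool_pos: [0.5615, 0.3582, 0.2504]
ft_force: [0.8, -0.7, 0.0]
top lid front -0.115 86 73.1
top lid front -0.115 83 72.6
top lid mid 0 78 74.8
top press -0.045 100 74.8
top pad tip -0.156 56 91.0
top pad mid -0.125 53 91.3
 start top lid front -0.115 85 72.9
 start top pad tip -0.156 56 91.0
 start top pad mid -0.125 52 91.3
 start top press -0.045 101 74.8
scene lid front -0.115 45 74.4
scene lid front -0.115 93 72.3
scene lid mid 0 68 75.4
scene press -0.045 66 75.8
scene pad tip -0.156 56 4.4
scene pad mid -0.125 29 92.8
 start scene lid front -0.115 46 73.8
 start scene pad tip -0.156 56 89.0
 start scene pad mid -0.125 30 91.5
 start scene press -0.045 62 75.5
51.23 [0.562  0.3569 0.2509] euler xdir 84.3 z [ 0.    -0.001 -1.   ] F [-0.5 -0.3 -0.7] open 0.007 q [-1.07  0.57  0.67  1.74 -0.41  0.98 -0.34]
```

View pics/f_scene.png

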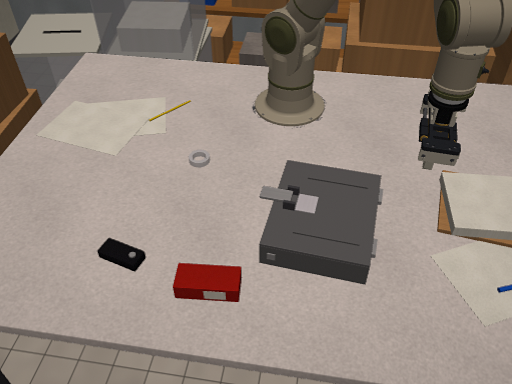

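The lid is down and the paddle at rest, both at their starting heights (lid at (325,215), paddle at (277,194)). One more short, held press makes sure the latch has snapped.

```bash
python3 - <<'E'
from h import *
plan(own(-.045,0,.10),84.5)
E
python3 -m inch '[[0,[-0.08,-0.01,0],[0,0,0]],[0,[-0.16,-0.01,0],[0,0,0]],[0,[-0.24,-0.01,0.03],[0,0,0]],[0,[-0.3,-0.01,0.08],[0,0,0]],[0,[-0.34,-0.01,0.14],[0,0,0]]]'|grep -E 'pos|ft';python3 -m inch '[[0,[0,0,0.02],[0,0,0]],[0,[0,0,0.02],[0,0,0]],[0,[0,0,0.02],[0,0,0]]]'|grep -E 'pos|ft'; python3 - <<'E'
from h import *
plan(own(-.045,0,.075),84.5)
E
```

```text
shift [-0.3403  0.0009  0.2014] turn [ 0.      0.0001 -0.0004] dist 0.2965626078030725
tool_pos: [0.5296, 0.1022, 0.1462]
ft_force: [1.0, 0.6, 0.3]
tool_pos: [0.5305, 0.1065, 0.1318]
ft_force: [0.7, 0.0, 0.5]
shift [-0.0041  0.0096  0.0757] turn [ 0.0002 -0.0001  0.0001] dist 0.05730009598281923
```

```bash
python3 -m inch '[[0,[-0.004,0.0096,0.03],[0,0,0]],[0,[-0.004,0.0096,0.055],[0,0,0]],[0,[-0.004,0.0096,0.067],[0,0,0]],[0,[-0.004,0.0096,0.073],[0,0,0]],[0,[-0.004,0.0096,0.077],[0,0,0]]]'|grep -E 'pos|ft';python3 -m inch '[[0,[0,0,0.0005],[0,0,0]],[0,[0,0,0.001],[0,0,0]],[0,[0,0,0.001],[0,0,0]],[0,[0,0,0.001],[0,0,0]]]'|grep -E 'pos|ft'; python3 -m inch '[[0,[0,0,0.0005],[0,0,0]],[0,[0,0,0.0005],[0,0,0]],[0,[0,0,0.0005],[0,0,0]]]'|grep -E 'pos|ft'
```

```text
tool_pos: [0.5369, 0.1025, 0.0734]
ft_force: [0.1, -0.4, 0.9]
tool_pos: [0.5369, 0.1024, 0.0733]
ft_force: [-1.2, -0.4, 8.6]
tool_pos: [0.5369, 0.1024, 0.0733]
ft_force: [-2.0, 0.1, 13.1]
```

```bash
python3 -m inch '[[0,[0,0,0],[0,0,0]],[0,[0,0,-0.04],[0,0,0]],[0,[0,0,-0.11],[0,0,0]],[0,[0.05,0,-0.19],[0,0,0]],[0,[0.12,0,-0.25],[0,0,0]]]'|grep -E 'pos|ft'; python3 -m inch '[[0,[0.1,0,0],[0,0,0]],[0,[0.2,0,0],[0,0,0]],[0,[0.25,0,0],[0,0,0]],[0,[0.25,0,0],[0,0,0]],[0,[0.25,0,0],[0,0,0]]]'|grep -E 'pos|ft';python3 - <<'E'
from h import *
p,d,X=cloud("top"); L=X-np.append(C,0); O=np.dstack([L[...,:2]@EX,L[...,:2]@EY,X[...,2]])
for n,x,y,w in (("lid front",-.115,.1,.01),("press",-.045,0,.012),("pad tip",-.156,0,.006),("pad mid",-.125,0,.006)):
    q=O[(abs(O[...,0]-x)<w)&(abs(O[...,1]-y)<.012)]; print(n,np.round(np.median(q[:,2])*1000,1))
blobs(X,.012,.06,(.2,.95,-.45,-.05),20); st()
print(env.sign_off())
E
```

```text
tool_pos: [0.5446, 0.1806, 0.2525]
ft_force: [0.6, 0.6, -0.4]
tool_pos: [0.5621, 0.3668, 0.2496]
ft_force: [0.0, -1.1, -0.3]
lid front 72.9
press 74.7
pad tip 90.9
pad mid 90.6
1497 rect c [ 779.2 -111.9] size [ 73.  130.8] ang 5.5 z [0.024  0.0439 0.0471]
879 rect c [ 723.1 -333.5] size [109.4  51.2] ang 73.6 z [0.0191 0.0269 0.0307]
352 rect c [ 331.3 -234.9] size [61.9 61. ] ang 89.7 z [0.0146 0.0182 0.0214]
55.02 [0.5624 0.3659 0.2499] euler xdir 84.4 z [ 0.    -0.001 -1.   ] F [ 0.5 -0.5  0. ] open 0.002 q [-1.09  0.58  0.68  1.73 -0.43  0.99 -0.34]
the job is handed in; nothing more can be done
None
```

The job is handed in at about 55 s. All five tins sat flat and home before closing, the lid is shut with the paddle at rest, and the carton, tape and counter are unmoved. I pressed the lid twice (up to 24 N) but did not test the latch by tugging the lid.

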